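# Feed a castor bushing down to the escapement stop

### The job

Stand the loose rubber-bonded bushing (the tall narrow cylinder, not the flat ring) in the upper mouth of the sloped feeder lane, then push it gently down the lane past the spring brake until it rests against the escapement's stop, and leave it there upright. The stop is set to a different depth each time and bends easily, so feel for it and never ram it or the escapement; leave the other things on the bench where they are.

Things in the scene. Friction and masses are not known exactly. Their poses are not given: they have to be found in the camera images.
- bushing: the part to feed: rubber-bonded castor bushing, a plain solid cylinder 44 mm in diameter, 40 mm tall, steel sleeve and core with a black rubber ring between on its end faces, about 0.32 kg (0.27 to 0.38), standing upright on the bench. Origin: centre of its underside; z along its axis.
- lane: aluminium lane of the bench feeder, fixed: channel 320 mm long sloping down 14 degrees. Origin: on the floor's surface, centre line, midway; x downhill along the floor, y across, z square to the floor. Floor from x -160 to +160 mm. Side rails 5 mm thick, 14 mm high over the floor, 47 mm apart from x = -80 mm downhill; uphill of that they splay, 72 mm apart at the open end x = -160 mm.
- mouth (a point): point on the lane floor in the splayed upper mouth (lane x = -105 mm, rails 55 mm apart), a good place to stand the bushing; axes as the lane's. Fingers beside the bushing must stay above the 14 mm rails here. Friction holds the bushing where it is put. Pushing takes 1 to 2 N before the brake (a little more where the rails narrow).
- brake_start (a point): point on the lane floor (lane x = -10 mm): once the bushing's centre passes about here a spring brake, a steel shoe in the +y rail 3 to 14 mm above the floor, presses it against the -y rail (1.5 mm off centre) all the way to the stop. Under the brake pushing takes about 1 to 5 N; this rise is not the stop. Push low, within 20 mm of the floor: pushed higher the bushing may tip.
- escapement: escapement head fixed over the lane's lower end. Origin: lane floor, centre line, below its cover's uphill edge (lane x = +42 mm); axes as the lane's. Its stop is a rubber pad 26 mm wide, 9 to 31 mm above the floor, on a dark block; the pad's face is 6 to 38 mm downhill of this origin, a setting that changes and is not measured. It gives 0.2 mm per N; over 10 N on the escapement is ramming.
- cover_edge (a point): uphill edge of the escapement's clear cover, top side (54 mm above the lane floor). Cover 33 mm long, underside 50 mm above the floor, on cheeks 58 mm apart inside, 68 mm outside: no room for fingers beside a bushing there, so push from behind. With the bushing home its uphill side is 6 to 38 mm uphill of this edge. Behind the cover a small air cylinder stands to 62 mm above the floor.
- collar: bystander: flat steel ring 58 mm in diameter, 16 mm tall, lying on the bench. Origin: centre of its underside.
- wheel: bystander: blue castor wheel 100 mm in diameter, 36 mm tall, lying flat. Origin: centre of its underside.
- screwdriver: bystander: screwdriver lying on the bench, about 200 mm long along its x.

How it is judged:
By the outcome, as a careful person would: the job done as asked, in the order asked, and still so for the second after the job is handed in, with the robot touching nothing.
It also fails if it takes over 56 s, if anything falls off the work surface, if the arm or the gripper's body presses on something with over 40 N, if the wrist force passes 120 N, or if a joint passes its speed limit or range.

### The arm

A 6-joint arm with a two-finger parallel gripper is mounted at the origin on the work surface. World frame = base frame: x ahead of the robot, y to its left, z up, the work surface at z = 0. Lengths are in m, angles in rad, forces in N, time in s.
With the tool pointing down it reaches from about 0.3 to 0.85 m from the base axis. Payload 4.2 kg.
Tool frame: the origin (TCP) lies on the centre line of the jaws, within the pads' length; the fingertips stand bot.tcp_to_tips ahead of it and the grasp point (between the pads) is the TCP (bot.tcp_to_tips is the distance from the TCP to the fingertips, in m); z points along the fingers, y is the direction in which the jaws open and shut (so a half turn about z gives the same grasp; the last joint's range is limited). The gripper opens to 91 mm and grips with 3 to 60 N. Pads are 32 mm wide; open, the fingers measure 118 mm over their backs; the gripper's body (76 mm by 178 mm) begins 60 mm behind the grasp point.
Start: joints at [1.328, 0.32, 1.565, -0, 1.257, -0.02], TCP at [0.127, 0.561, 0.213] pointing down, gripper open.
Joint ranges: [-3.11, 3.11], [-0.84, 2.01], [0.21, 2.61], [-1.34, 4.49], [0.05, 2.63], [-2.56, 2.56]. Speed limits (rad/s): [2.57, 2.57, 3.14, 3.14, 3.14, 3.14].

### API

Orientations are given as a unit quaternion [x, y, z, w].
In Python, from rig import bot, vision, job, finder gives the robot as it stands.
- The arm moves only by the tool move_arm, never from a script. Its argument "motion" is a list of rows, each a list of 7 numbers: the shift along the tool's x, y, z in mm, then the turn, a rotation vector about the tool's x, y, z in degrees, then the opening, from 0 (shut) to 1 (fully open). A call has exactly 5 rows; each row is the pose to reach, as a shift and turn from the pose commanded when the call began, along the tool's axes at that moment; what a row does not reach only later rows make up. A row lasts 1/8 s, in which the tool goes at most 62.5 mm and 10.7 degrees, less where a joint would pass 70% of its speed; a pose out of reach is approached as far as the arm can. A call with a gripper value outside its range is refused whole. The fingers move at their own pace and stop on an object; "newtons" is the grip in N (left out, the last holds). Time passes only in rows, so rows that repeat a pose let the fingers close, or fill a call up. It gives the time, the measured TCP pose, the force and the opening at its end, in the units of the state.
- bot.get_state(): the state, without advancing time (a new reading comes with each control period).
- vision.get_image(name): name is "side" or "top" or "wrist"; returns a dict with "img" (480x640x3 uint8, blue, green, red), "fovy" (degrees; the focal length in pixels is half the picture's height over the tangent of half this angle, whatever the lens; pixels are square), "cx", "cy" (the principal point, pixels), "world_to_cam" (4x4, takes a point from world to camera coordinates); the wrist camera has in their place "mount" (4x4, takes a point from camera to tool coordinates, whose origin is the TCP and whose axes are the flange's). Camera axes: x right, y down, z forward; pixel columns grow to the right and rows downward; lengths in m; the calibration is good to about 2 mm. A picture is of the moment at which its call begins: read the wrist's pose just before it. There is no depth.
- job.sign_off(): hands the job in, once; it reports no verdict.
Trained networks look in the newest picture that a camera, given by its name, has taken for a name from the list of things; names that differ only in an ending like _2 or _b are one class to them, and where a whole thing is asked for, a point or a joint stands for the part that bears it (a point fixed in the world has none). Each returns a list of dicts, best first, with "p" (0 to 1); they miss things now and then, are a little off and sometimes report something else, mostly with a low value. They report only what shows in the picture. A call takes as long as a camera call.
- finder.find_in(camera, label): "point" ([x, y, z] in m, in world coordinates, good to about 4 mm: the middle of the surface that is visible of it).
- finder.silhouettes(camera, label): "mask" (480x640 bool, what is visible of it).
The state is a dict: "t": time; "joint_positions": joint angles; "joint_vel": joint speeds; "tau": joint torques, N m; "position": TCP position; "tool_rot": TCP orientation; "force": force on the tool from outside, world axes, zero at the start; "torque": the same for the moment, N m; "grip_width": finger opening in m.
Only numpy, scipy, OpenCV 4.12 (cv2) and the standard library are available. Lean on these libraries where they do the work, as an engineer would, in place of code of your own. Each camera call takes 0.05 s, during which the arm holds its last target.

## Working session

There is one attempt and no reset: what is moved stays moved. The work goes in short steps, Python scripts to look and compute and a tool call to move; the robot and the scene stay as the last step left them, time stands still between calls to the robot, and variables do not carry over. Pictures are saved under pics/ and viewed, and the job is handed in when it is done.

Besides the shell and the picture viewer there is one more tool, called after "Call:" by a JSON object that holds its "op" and its "data", one argument or row to a line. move_arm: Moves the arm, as the interface text tells. Its arguments: {"type":"object","properties":{"motion":{"type":"array"},"newtons":{"type":"number"}},"required":["motion"]}

```bash
mkdir -p pics; ls
python3 - <<'E'
from rig import bot,vision,finder
import cv2,numpy as np
s=bot.get_state()
print({k:np.round(v,4) for k,v in s.items()},bot.tcp_to_tips)
for c in ("side","top","wrist"):
    r=vision.get_image(c); cv2.imwrite(f"pics/a_{c}.png",r["img"])
    print(c,r["fovy"],r["cx"],r["cy"],np.round(r.get("world_to_cam",r.get("mount")),4).tolist())
    for n in ("bushing","lane","escapement","collar","wheel","screwdriver") if c!="wrist" else ():
        print(n,[(np.round(d["point"],4).tolist(),round(d["p"],2)) for d in finder.find_in(c,n)][:2])
E
```

```text
pics
{'t': np.float64(0.0), 'joint_positions': array([ 1.328 ,  0.3203,  1.5657, -0.    ,  1.2574, -0.02  ]), 'joint_vel': array([ 0.0001, -0.0015, -0.0009, -0.0002,  0.0017,  0.0004]), 'tau': array([-4.00000e-04, -4.12471e+01, -2.31980e+01,  7.26000e-02,
        4.58000e-02, -2.00000e-04]), 'position': array([0.1269, 0.5603, 0.2118]), 'tool_rot': array([ 1.112e-01,  9.938e-01, -9.000e-04, -1.000e-04]), 'force': array([-0.3296,  1.0703,  0.1305]), 'torque': array([-0.0226, -0.0171, -0.0177]), 'grip_width': np.float64(0.0909)} 0.019
side 55.506604842300405 319.5948737466375 241.6712672660698 [[0.719, -0.695, 0.0028, -0.3587], [-0.4057, -0.423, -0.8103, 0.3543], [0.5643, 0.5815, -0.586, 0.4383], [0.0, 0.0, 0.0, 1.0]]
bushing [([0.636, 0.2156, 0.0353], 0.78)]
lane [([0.5372, -0.1158, 0.0836], 0.69)]
escapement [([0.5461, -0.1814, 0.0785], 0.67)]
collar [([0.4795, 0.2841, 0.0134], 0.61)]
wheel [([0.7227, 0.1568, 0.0327], 0.61)]
screwdriver [([0.5083, 0.3725, 0.0213], 0.69)]
top 49.646872281648925 322.0958181253159 235.8502825792015 [[0.0185, -0.9998, 0.0036, 0.1175], [-0.9915, -0.0188, -0.1287, 0.6193], [0.1288, -0.0011, -0.9917, 0.8376], [0.0, 0.0, 0.0, 1.0]]
bushing [([0.6423, 0.2209, 0.0409], 0.68)]
lane [([0.5386, -0.0824, 0.0909], 0.7)]
escapement []
collar [([0.4819, 0.2863, 0.0155], 0.65)]
wheel [([0.7387, 0.1664, 0.0323], 0.83), ([0.5383, -0.0823, 0.0918], 0.65)]
screwdriver [([0.5086, 0.3761, 0.0244], 0.81)]
wrist 67.16825269156335 319.90484542901953 241.16812312574564 [[-0.0004, -0.9613, -0.2754, 0.0781], [1.0, -0.0006, 0.0004, 0.0007], [-0.0006, -0.2754, 0.9613, -0.1721], [0.0, 0.0, 0.0, 1.0]]
```

View pics/a_side.png

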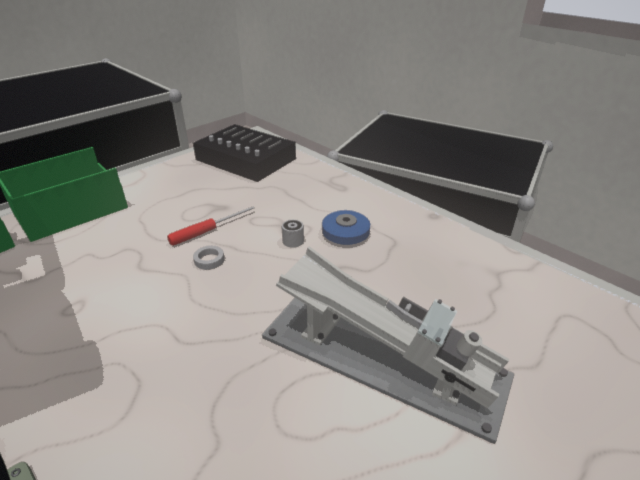

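View pics/a_top.png

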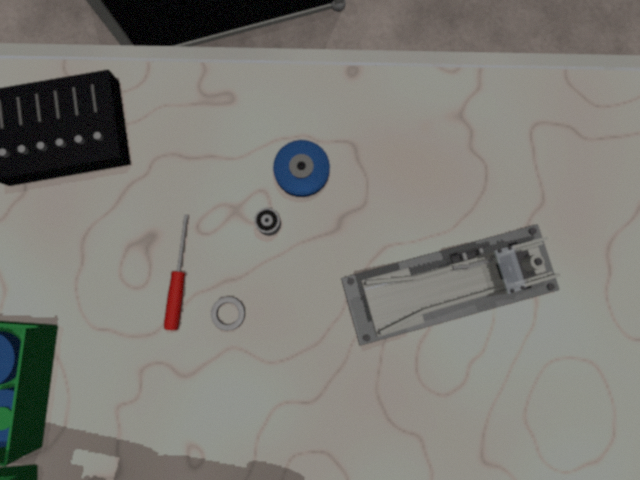

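The side view shows the bushing at about (292,232), with the collar, wheel and screwdriver apart from it. The lane mouth is at (290,280) and descends to the escapement at (440,335). The top view has the bushing at (267,222) and the lane running from (365,305) to (550,265). I'll zoom in on the lane.

Run:
```python
import cv2
a=cv2.imread("pics/a_top.png")[215:355,330:570]; cv2.imwrite("pics/b_top.png",cv2.resize(a,None,fx=3.3,fy=3.3,interpolation=cv2.INTER_CUBIC))
a=cv2.imread("pics/a_side.png")[240:440,255:520]; cv2.imwrite("pics/b_side.png",cv2.resize(a,None,fx=3,fy=3,interpolation=cv2.INTER_CUBIC))
```

```text
(no output)
```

View pics/b_top.png

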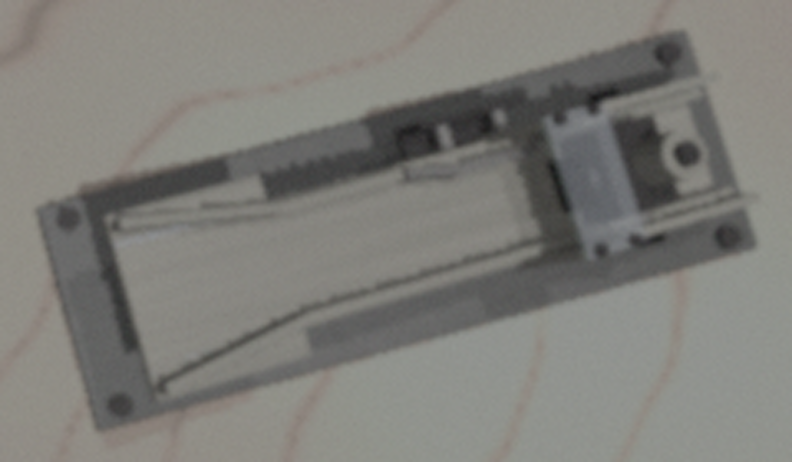

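View pics/b_side.png

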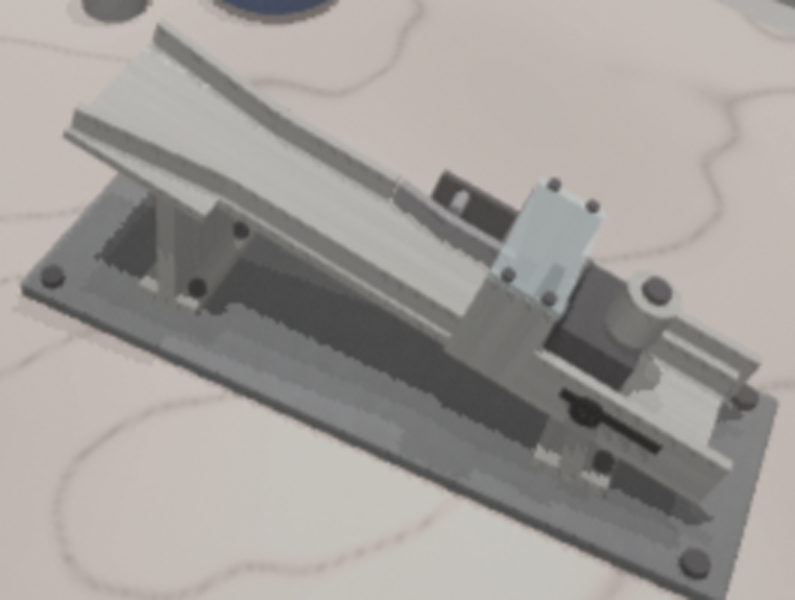

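```bash
cat > h.py <<'E'
import numpy as np
from scipy.optimize import least_squares
from scipy.spatial.transform import Rotation as R
def K(r): return 240/np.tan(np.radians(r["fovy"]/2))
def proj(r,P,W=None):
    W=r["world_to_cam"] if W is None else W
    p=np.atleast_2d(P)@W[:3,:3].T+W[:3,3]
    return p[:,:2]/p[:,2:]*K(r)+[r["cx"],r["cy"]]
def ray(r,uv):
    W=np.array(r["world_to_cam"]);d=W[:3,:3].T@np.array([(uv[0]-r["cx"])/K(r),(uv[1]-r["cy"])/K(r),1]);return -W[:3,:3].T@W[:3,3],d
def onz(r,uv,z):
    c,d=ray(r,uv);return c+d*(z-c[2])/d[2]
def laneR(yaw): # lane x dir heading yaw, pitched down 14deg
    return R.from_euler("z",yaw)*R.from_euler("y",np.radians(14))
E
python3 - <<'E'
from h import *
from rig import vision,bot
S=[(158,25,-160,38.5,14),(78,110,-160,-38.5,14),(228,177,-80,-26,14),(758,362,160,26,14),(730,465,160,-26,14),(542,179,42,34,54),(495,270,42,-34,54),(608,207,75,34,54),(557,313,75,-34,54)]
T=[(112,222,-160,38.5,14),(160,388,-160,-38.5,14),(310,310,-80,-26,14),(715,78,160,26,14),(752,200,160,-26,14),(548,115,42,34,54),(585,258,42,-34,54),(607,100,75,34,54),(640,245,75,-34,54)]
S=np.array(S,float);T=np.array(T,float)
s=vision.get_image("side");t=vision.get_image("top")
us=S[:,:2]/3+[255,240];ut=T[:,:2]/3.3+[330,215]
def f(p):
    q=laneR(p[3])
    return np.r_[(proj(s,q.apply(S[:,2:]/1000)+p[:3])-us).ravel(),(proj(t,q.apply(T[:,2:]/1000)+p[:3])-ut).ravel()]
o=least_squares(f,[.54,-.12,.08,-1.4],loss="soft_l1")
print(o.x);print(np.round(f(o.x).reshape(-1,2),1).tolist())
p=o.x;q=laneR(p[3]);np.save("lane.npy",p)
for n,x in (("mouth",-105),("brake",-10),("esc",42),("top",-160),("end",160)): print(n,q.apply([x/1000,0,0])+p[:3])
print("R",q.as_matrix())
# bushing
from rig import finder
import cv2
for c,r in(("side",s),("top",t)):
    vision.get_image(c)
    for l in("bushing","wheel","collar"):
        for d in finder.silhouettes(c,l)[:1]:
            m=d["mask"];ys,xs=np.nonzero(m);print(c,l,d["p"],m.sum(),xs.min(),xs.max(),ys.min(),ys.max(),xs.mean(),ys.mean())
E
```

```text
[ 0.54165605 -0.09358384  0.07471697 -1.28563278]
[[1.0, -1.9], [-0.0, -2.3], [2.0, -1.2], [-5.3, 4.8], [-4.6, -0.9], [0.8, -1.1], [-0.5, 0.7], [0.9, 2.0], [2.6, 0.4], [1.3, 0.4], [0.9, 0.3], [0.4, 1.6], [-4.8, 4.0], [-6.1, -2.9], [-2.0, 0.6], [0.4, 0.2], [-2.0, 0.3], [1.7, -1.3]]
mouth [0.51299544 0.00418282 0.10011877]
brake [ 0.53892646 -0.08427273  0.07713619]
esc [ 0.55312029 -0.1326905   0.06455625]
top [0.49798274 0.05539392 0.11342447]
end [ 0.58532935 -0.24256159  0.03600946]
R [[ 2.72958153e-01  9.59615659e-01  6.80561113e-02]
 [-9.31110972e-01  2.81314393e-01 -2.32152039e-01]
 [-2.41921896e-01 -1.38777878e-17  9.70295726e-01]]
side bushing 0.75 514 282 302 220 247 292.1459143968872 233.08365758754863
side wheel 0.93 1331 322 368 210 244 345.374154770849 226.8121712997746
side collar 0.74 590 192 223 245 269 207.61864406779662 257.19830508474575
top bushing 0.74 574 254 280 208 235 267.3397212543554 220.97560975609755
top wheel 0.7 2636 273 330 139 196 301.52048558421853 167.61684370257967
top collar 0.55 542 211 245 296 329 227.66236162361625 312.6439114391144
```

```bash
cat > fit.py <<'E'
from h import *
from rig import vision,bot
import cv2
S=[(158,25,-160,38.5,14),(78,110,-160,-38.5,14),(228,177,-80,-26,14),(542,179,42,34,54),(495,270,42,-34,54),(608,207,75,34,54),(557,313,75,-34,54)]
T=[(112,222,-160,38.5,14),(160,388,-160,-38.5,14),(310,310,-80,-26,14),(548,115,42,34,54),(585,258,42,-34,54),(607,100,75,34,54),(640,245,75,-34,54)]
S=np.array(S,float);T=np.array(T,float)
s=vision.get_image("side");t=vision.get_image("top")
us=S[:,:2]/3+[255,240];ut=T[:,:2]/3.3+[330,215]
def f(p):
    q=laneR(p[3])
    return np.r_[(proj(s,q.apply(S[:,2:]/1000)+p[:3])-us).ravel(),(proj(t,q.apply(T[:,2:]/1000)+p[:3])-ut).ravel()]
o=least_squares(f,[.54,-.12,.08,-1.4],loss="soft_l1")
print(o.x);print(np.round(f(o.x).reshape(-1,2),1).tolist())
p=o.x;q=laneR(p[3]);np.save("lane.npy",p)
for n,x in (("mouth",-105),("brake",-10),("esc",42),("top",-160),("end",160)): print(n,q.apply([x/1000,0,0])+p[:3])
L=[]
for sg in(1,-1):
  for z in(0,14):
    for off in (0,5):
      L.append([(-160,sg*(36+off),z),(-80,sg*(23.5+off),z),(160,sg*(23.5+off),z)])
L.append([(42,34,54),(42,-34,54),(75,-34,54),(75,34,54),(42,34,54)])
L.append([(-160,36,0),(-160,-36,0)])
for c,r,x0,x1,y0,y1 in(("side",s,255,520,240,440),("top",t,330,570,215,355)):
    im=cv2.resize(r["img"][y0:y1,x0:x1],None,fx=3,fy=3,interpolation=cv2.INTER_CUBIC)
    for l in L:
        u=(proj(r,q.apply(np.array(l)/1000)+p[:3])-[x0,y0])*3
        cv2.polylines(im,[u.round().astype(int)],False,(0,0,255),1)
    cv2.imwrite(f"pics/c_{c}.png",im)
for r,uv in((s,(292.1,226.5)),(t,(267,220))): print("bush top",onz(r,uv,.04))
E
python3 fit.py
```

```text
[ 0.54188118 -0.09268902  0.07315249 -1.28406   ]
[[0.6, -1.3], [-0.3, -1.7], [1.6, -0.7], [0.1, -0.7], [-1.1, 1.1], [0.2, 2.4], [2.0, 0.7], [0.6, 0.5], [0.3, 0.2], [-0.3, 1.5], [-3.0, 0.5], [-0.5, -0.0], [-3.0, 0.1], [0.7, -1.5]]
mouth [0.51306685 0.00503244 0.09855429]
brake [ 0.53913696 -0.08338221  0.07557171]
esc [ 0.55340692 -0.1317776   0.06299177]
top [0.49797362 0.05621987 0.11185999]
end [ 0.58578874 -0.2415979   0.03444499]
bush top [0.63685588 0.22119628 0.04      ]
bush top [0.64235887 0.22300914 0.04      ]
```

Run:
```python
import cv2
for n,x,y in(("side",292,232),("top",267,222)):
    a=cv2.imread(f"pics/a_{n}.png")[y-30:y+30,x-30:x+30]; a=cv2.resize(a,None,fx=6,fy=6,interpolation=cv2.INTER_CUBIC); 
    b=a if n=="side" else __import__("numpy").hstack([b,a])
cv2.imwrite("pics/d.png",b)
```

```text
(no output)
```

View pics/c_side.png

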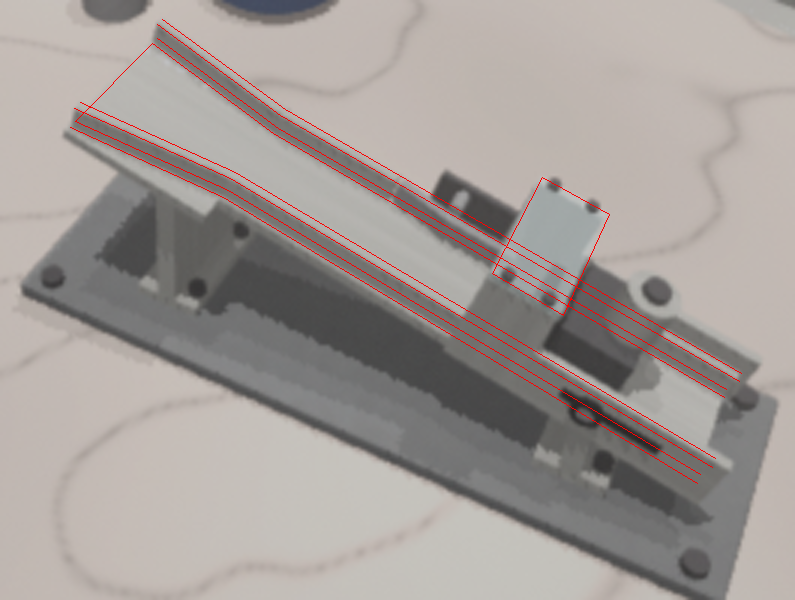

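View pics/c_top.png

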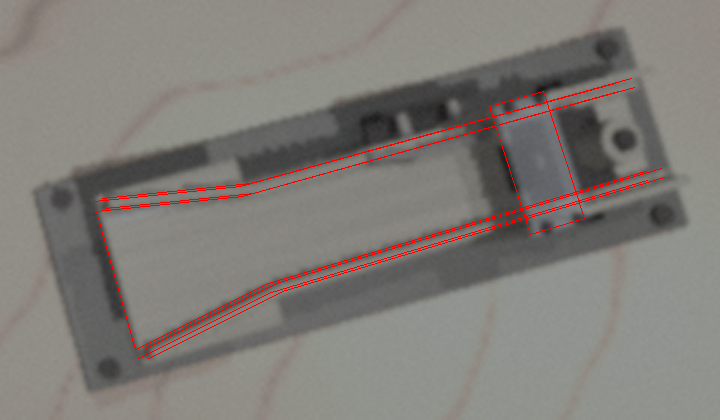

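View pics/d.png

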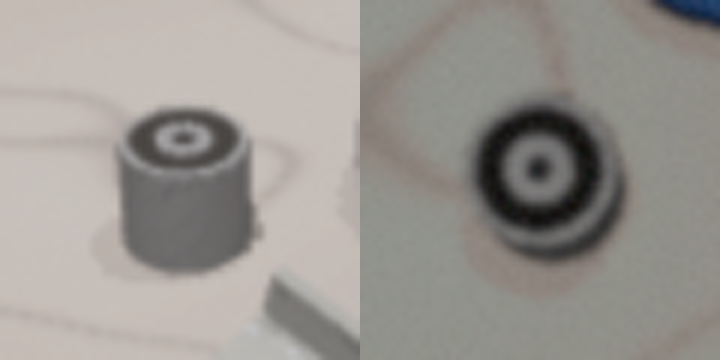

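The overlay fits the mouth and cover to 1–3 px. The bushing stands upright with its top centre at side (292.3,225) and top (266.7,219.8). Next I'll work out the first move, to a hover above the bushing with the jaws across the lane's direction.

```bash
cat >> h.py <<'E'
def move(pos,Rt):
    from rig import bot
    s=bot.get_state();q=R.from_quat(s["tool_rot"])
    d=q.inv().apply(np.array(pos)-s["position"])*1000
    rv=(q.inv()*Rt).as_rotvec(degrees=True)
    print("shift",np.round(d,1),"turn",np.round(rv,2),"t",s["t"]);return d,rv
def toolR(yaw,tilt=0): # x_tool uphill, y_tool = lane y
    h=yaw+np.pi/2
    y=np.array([np.cos(h),np.sin(h),0]);z=np.array([0,0,-1.]);x=np.cross(y,z)
    return R.from_matrix(np.c_[x,y,z])*R.from_euler("y",tilt,degrees=True)
def wristcam(s,r):
    M=np.eye(4);M[:3,:3]=R.from_quat(s["tool_rot"]).as_matrix();M[:3,3]=s["position"]
    W=np.linalg.inv(M@r["mount"]);r["world_to_cam"]=W;return r
E
python3 - <<'E'
from h import *
from rig import vision
s=vision.get_image("side");t=vision.get_image("top")
for z in(.04,): print(onz(s,(292.3,225.0),z),onz(t,(266.7,219.8),z))
p=np.load("lane.npy");move([.640,.2235,.19],toolR(p[3]))
E
```

```text
[0.64066361 0.22493829 0.04      ] [0.64269264 0.223529   0.04      ]
shift [-574.8 -215.6   22.7] turn [ 0.   -0.   60.81] t 1.45
```

Call:
{"op": "move_arm", "data": {
  "motion": [
    [-55, -20, 2, 0, 0, 6, 0.8],
    [-115, -42, 4, 0, 0, 12, 0.8],
    [-175, -65, 7, 0, 0, 18, 0.8],
    [-235, -88, 9, 0, 0, 24, 0.8],
    [-290, -108, 12, 0, 0, 30, 0.8]
  ]
}}

```text
t: 2.08
position: [0.3867, 0.3909, 0.201]
tool_rot: [0.366, 0.931, 0.001, 0.0]
force: [1.2, 1.0, -0.1]
grip_width: 0.0728
```

Run:
```python
from h import *
p=np.load("lane.npy");move([.6415,.2240,.17],toolR(p[3]))
```

```text
shift [-300.2   51.5   31. ] turn [ 6.000e-02 -2.000e-02  3.061e+01] t 2.075
```

Call:
{"op": "move_arm", "data": {
  "motion": [
    [-60, 10, 6, 0, 0, 6, 0.8],
    [-120, 20, 12, 0, 0, 12, 0.8],
    [-180, 31, 18, 0, 0, 18, 0.8],
    [-240, 41, 24, 0, 0, 24.5, 0.8],
    [-300, 51, 31, 0, 0, 30.6, 0.8]
  ]
}}

```text
t: 2.7
position: [0.6416, 0.2246, 0.1696]
tool_rot: [0.599, 0.801, 0.0, 0.0]
force: [0.8, 1.2, -0.6]
grip_width: 0.073
```

Run:
```python
from h import *
from rig import bot,vision,finder
import cv2
s=bot.get_state();r=wristcam(s,vision.get_image("wrist"));cv2.imwrite("pics/e_wrist.png",r["img"])
print(s["position"],s["joint_vel"].round(3) if hasattr(s["joint_vel"],'round') else s["joint_vel"])
print("pred bushing top",proj(r,[.6415,.224,.04]),"base",proj(r,[.6415,.224,.0]))
p=np.load("lane.npy");move([.6415,.2240,.17],toolR(p[3]))
```

```text
[0.64159652 0.22457849 0.1696276 ] [-0.587  0.484 -0.678  0.005  0.19   0.255]
pred bushing top [[319.25007716 233.30890493]] base [[319.27607577 222.8516319 ]]
shift [ 6.4 -4.6 -2.3] turn [ 0.23  0.3  -0.38] t 2.75
```

View pics/e_wrist.png

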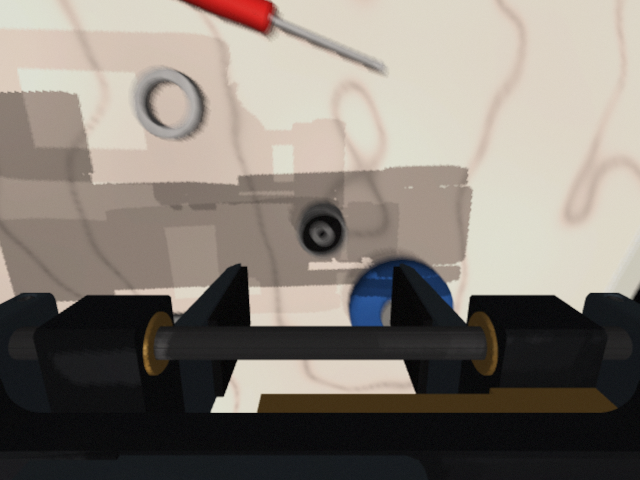

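The bushing's top shows at (321,234), against a predicted (319,233), so they agree. The arm was still settling, so I'll descend halfway and check again.

Call:
{"op": "move_arm", "data": {
  "motion": [
    [0, 0, 10, 0, 0, 0, 0.8],
    [0, 0, 35, 0, 0, 0, 0.8],
    [0, 0, 60, 0, 0, 0, 0.8],
    [0, 0, 70, 0, 0, 0, 0.8],
    [0, 0, 70, 0, 0, 0, 0.8]
  ]
}}

```text
t: 3.38
position: [0.6389, 0.2265, 0.0994]
tool_rot: [0.597, 0.802, -0.0, -0.0]
force: [-0.2, 0.5, -0.4]
grip_width: 0.0727
```

Run:
```python
from h import *
from rig import bot,vision,finder
import cv2
s=bot.get_state();r=wristcam(s,vision.get_image("wrist"));cv2.imwrite("pics/f_wrist.png",r["img"])
print(s["position"],s["joint_vel"])
print("pred bushing top",proj(r,[.6415,.224,.04]))
p=np.load("lane.npy");move([.6415,.2240,.037],toolR(p[3]))
```

```text
[0.63889305 0.22647167 0.09936702] [-0.00512099 -0.01755641 -0.03411196 -0.00092037  0.00584111  0.00126279]
pred bushing top [[322.35924894 263.25068194]]
shift [-2.9  1.  63.3] turn [ 0.04 -0.01  0.27] t 3.425
```

View pics/f_wrist.png

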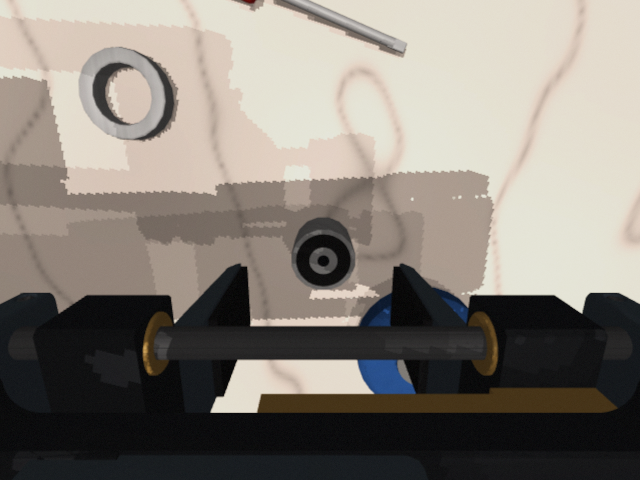

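The bushing's top centre is at (323,261), against a predicted (322,263), so it's within 1 mm. I'll descend and grip.

Call:
{"op": "move_arm", "data": {
  "motion": [
    [-3, 1, 15, 0, 0, 0.3, 0.8],
    [-3, 1, 35, 0, 0, 0.3, 0.8],
    [-3, 1, 55, 0, 0, 0.3, 0.8],
    [-3, 1, 63, 0, 0, 0.3, 0.8],
    [-3, 1, 63, 0, 0, 0.3, 0.8]
  ]
}}

```text
t: 4.05
position: [0.6416, 0.223, 0.0363]
tool_rot: [0.6, 0.8, -0.0, -0.0]
force: [-0.3, 0.5, -0.3]
grip_width: 0.0732
```

Call:
{"op": "move_arm", "data": {
  "motion": [
    [0, 0, 0, 0, 0, 0, 0.6],
    [0, 0, 0, 0, 0, 0, 0.5],
    [0, 0, 0, 0, 0, 0, 0.4],
    [0, 0, 0, 0, 0, 0, 0.35],
    [0, 0, 0, 0, 0, 0, 0.35]
  ],
  "newtons": 25
}}

```text
t: 4.68
position: [0.6418, 0.2232, 0.0371]
tool_rot: [0.599, 0.8, 0.0, 0.0]
force: [-1.4, 0.1, 2.9]
grip_width: 0.0412
```

Run:
```python
from rig import bot,vision
import cv2
print(bot.get_state())
cv2.imwrite("pics/g_wrist.png",vision.get_image("wrist")["img"])
```

```text
{'t': 4.675, 'joint_positions': array([3.17757421e-01, 6.18836770e-01, 1.52793787e+00, 1.09826178e-04,
       9.94490449e-01, 3.25857499e-02]), 'joint_vel': array([-8.29508494e-04,  7.48559873e-04,  2.07152570e-03,  7.49887414e-05,
       -1.80158138e-03,  2.47242997e-04]), 'tau': array([-2.67749402e-02, -5.14679897e+01, -1.96364844e+01,  5.70561597e-02,
       -2.80979555e-01,  2.81034147e-03]), 'position': array([0.64178768, 0.22322422, 0.03713537]), 'tool_rot': array([5.99472770e-01, 8.00395133e-01, 1.60608591e-04, 5.61168210e-05]), 'force': array([-1.44769441,  0.05012296,  2.90804836]), 'torque': array([-0.137342  ,  0.12700525,  0.02911884]), 'grip_width': 0.04121064608313736}
```

View pics/g_wrist.png

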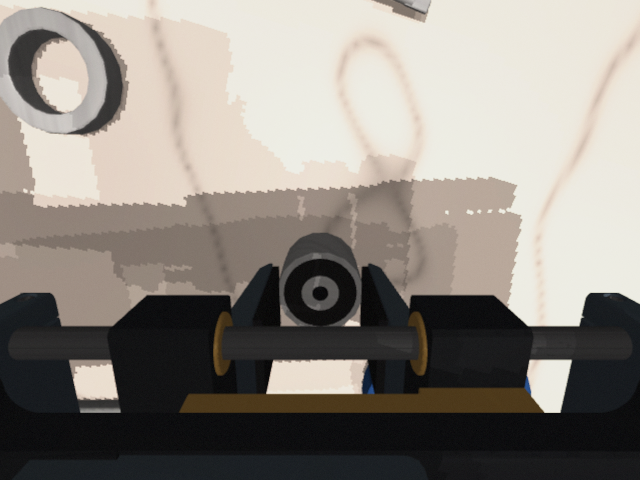

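Run:
```python
from h import *
from rig import bot,vision
s=bot.get_state();r=wristcam(s,vision.get_image("wrist"))
print(proj(r,[s["position"]+[0,0,.003]]), onz(r,(320.5,293),.04), s["grip_width"],s["position"])
```

```text
[[319.58920112 298.25695722]] [0.64146744 0.22606274 0.04      ] 0.041217024038554775 [0.641818   0.22321476 0.03716357]
```

Call:
{"op": "move_arm", "data": {
  "motion": [
    [0, 0, -3, 0, 0, 0, 0.35],
    [0, 0, -8, 0, 0, 0, 0.35],
    [0, 0, -15, 0, 0, 0, 0.35],
    [0, 0, -25, 0, 0, 0, 0.35],
    [0, 0, -30, 0, 0, 0, 0.35]
  ]
}}

```text
t: 5.4
position: [0.6423, 0.2234, 0.0679]
tool_rot: [0.599, 0.8, 0.001, 0.0]
force: [-0.1, -0.7, -4.3]
grip_width: 0.0414
```

Run:
```python
from rig import bot,vision
import cv2
s=bot.get_state();print(s['position'],s['force'],s['grip_width'])
a=vision.get_image("wrist")["img"];b=vision.get_image("side")["img"]
cv2.imwrite("pics/h.png",__import__("numpy").hstack([cv2.resize(a,(400,300)),cv2.resize(b[150:300,200:400],(400,300))]))
```

```text
[0.64227187 0.22336118 0.06786356] [-0.0773026  -0.6876541  -4.29051292] 0.04135914240541582
```

View pics/h.png

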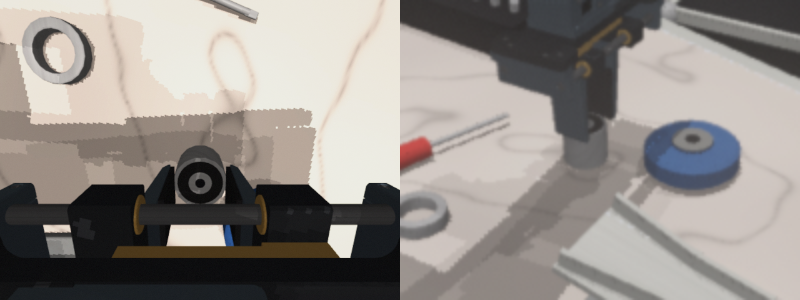

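The bushing is gripped and lifted, about 2.7 mm on the uphill side of the TCP. I'll raise it and travel to above the mouth with a 14° tilt.

```bash
cat > tgt.py <<'E'
from h import *
import sys
p=np.load("lane.npy");q=laneR(p[3])
def tcp(x,y,h,bx=.0027): # bushing base centre at lane (x,y,h) m
    return q.apply(np.array([x+bx,y,h+.0372]))+p[:3]
if __name__=="__main__":
    a=[float(v)/1000 for v in sys.argv[1:4]]
    t=tcp(*a);print(t);move(t,toolR(p[3],14))
E
python3 tgt.py -105 0 50
```

```text
[ 0.51977411 -0.0177147   0.18251089]
shift [-196.9 -185.2 -115.1] turn [ 0.12 13.99 -0.08] t 5.5
```

Call:
{"op": "move_arm", "data": {
  "motion": [
    [0, 0, -35, 0, 0, 0, 0.35],
    [-10, -10, -75, 0, 0, 0, 0.35],
    [-40, -38, -110, 0, 3, 0, 0.35],
    [-75, -70, -118, 0, 6, 0, 0.35],
    [-110, -103, -118, 0, 9, 0, 0.35]
  ]
}}

```text
t: 6.12
position: [0.5736, 0.0875, 0.1859]
tool_rot: [0.597, 0.798, 0.048, -0.062]
force: [0.5, 0.1, -3.5]
grip_width: 0.0415
```

```bash
python3 tgt.py -105 0 50
```

```text
[ 0.51977411 -0.0177147   0.18251089]
shift [-85.2 -81.4 -10.3] turn [ 0.17  4.99 -0.01] t 6.125
```

Call:
{"op": "move_arm", "data": {
  "motion": [
    [-30, -28, -3, 0, 1.5, 0, 0.35],
    [-60, -55, -7, 0, 3, 0, 0.35],
    [-83, -79, -10, 0, 5, 0, 0.35],
    [-85, -81, -10, 0, 5, 0, 0.35],
    [-85, -81, -10, 0, 5, 0, 0.35]
  ]
}}

```text
t: 6.75
position: [0.5204, -0.0162, 0.1814]
tool_rot: [0.595, 0.794, 0.073, -0.097]
force: [0.4, -0.1, -3.6]
grip_width: 0.0409
```

```bash
python3 tgt.py -105 0 50
cat > look.py <<'E'
from h import *
from rig import bot,vision
import cv2,sys
n=sys.argv[1]
p=np.load("lane.npy");q=laneR(p[3])
L=[]
for sg in(1,-1):
  for z in(0,14):
    for off in (0,5):
      L.append([(-160,sg*(36+off),z),(-80,sg*(23.5+off),z),(160,sg*(23.5+off),z)])
L.append([(42,34,54),(42,-34,54),(75,-34,54),(75,34,54),(42,34,54)])
L.append([(-160,36,0),(-160,-36,0)])
s=bot.get_state();r=wristcam(s,vision.get_image("wrist"))
print(s["position"],s["force"],s["grip_width"])
cv2.imwrite(f"pics/{n}_wraw.png",r["img"])
im=r["img"].copy()
for l in L:
    u=[]
    P=np.array(l)/1000
    P=np.concatenate([np.linspace(P[i],P[i+1],9) for i in range(len(P)-1)])
    cv2.polylines(im,[proj(r,q.apply(P)+p[:3]).round().astype(int)],False,(0,0,255),1)
cv2.imwrite(f"pics/{n}_w.png",im)
for c,x0,x1,y0,y1 in(("side",255,520,240,440),("top",330,570,215,355)):
    r=vision.get_image(c);cv2.imwrite(f"pics/{n}_{c}raw.png",r["img"])
    im=cv2.resize(r["img"][y0:y1,x0:x1],None,fx=3,fy=3,interpolation=cv2.INTER_CUBIC)
    cv2.imwrite(f"pics/{n}_{c}.png",im)
E
python3 look.py i
```

```text
[ 0.51977411 -0.0177147   0.18251089]
shift [-0.9 -1.  -1.4] turn [ 0.07  0.01 -0.12] t 6.75
[ 0.52036133 -0.01624342  0.18137497] [ 0.37838349 -0.13204008 -3.61247015] 0.040862947156887555
```

View pics/i_w.png

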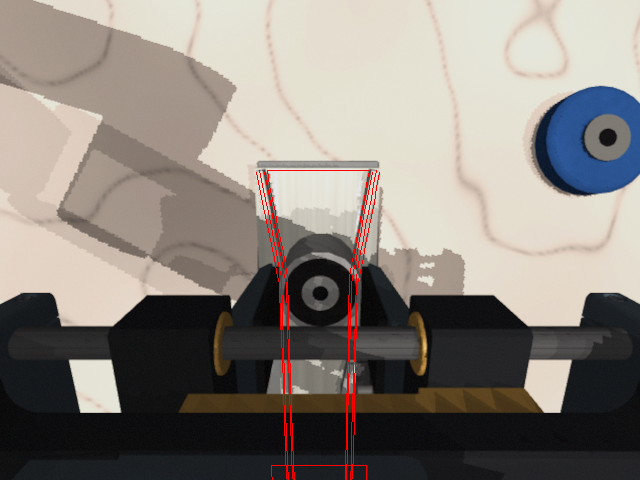

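View pics/i_side.png

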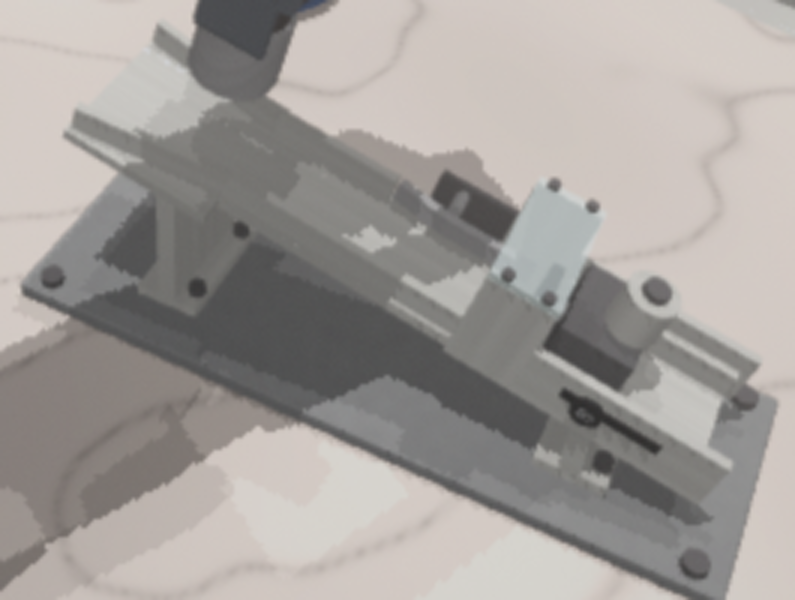

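Run:
```python
import cv2,numpy as np
a=cv2.imread("pics/i_wraw.png")[150:280,235:400];b=cv2.imread("pics/i_w.png")[150:280,235:400]
cv2.imwrite("pics/i2.png",np.hstack([cv2.resize(v,(400,315),interpolation=cv2.INTER_CUBIC) for v in(a,b)]))
cv2.imwrite("pics/i3.png",cv2.resize(a,(792,594),interpolation=cv2.INTER_CUBIC))
```

```text
(no output)
```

View pics/i3.png

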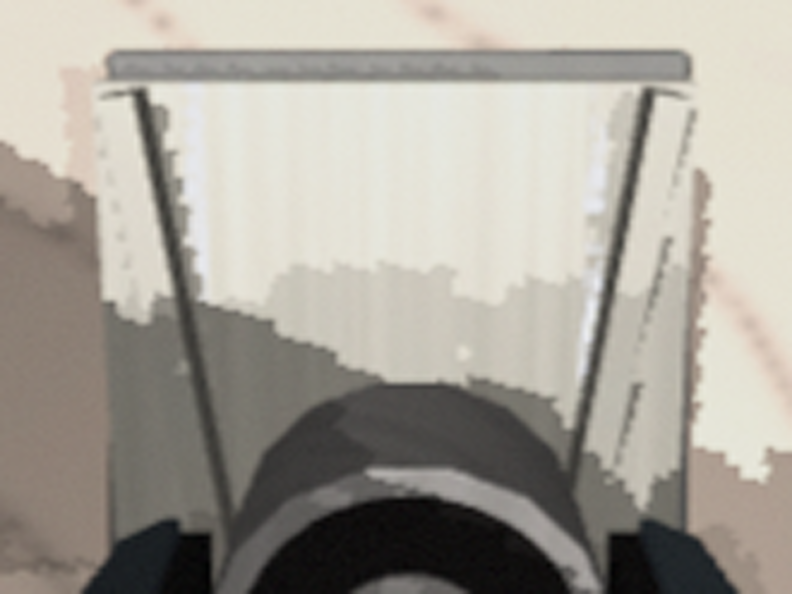

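View pics/i2.png

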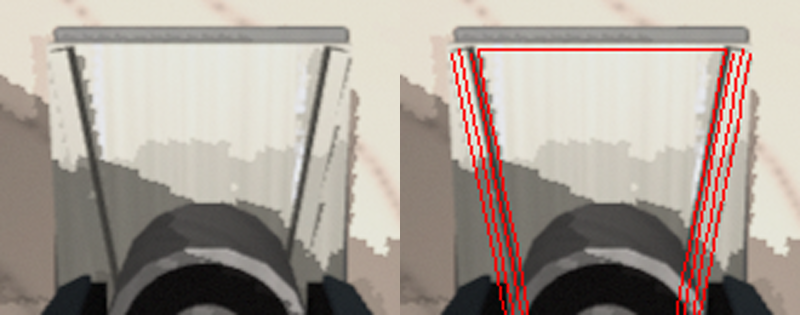

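The wrist view matches the lane model laterally within about 1 mm (rail inner edges at (265,170) and (371,170)). The floor's upper edge is at row 163, against a predicted 171, so the model is off by about 2 mm along x. That's fine for this placement. I'll lower the bushing.

Call:
{"op": "move_arm", "data": {
  "motion": [
    [-1, -1, 10, 0, 0, 0, 0.35],
    [-1, -1, 20, 0, 0, 0, 0.35],
    [-1, -1, 30, 0, 0, 0, 0.35],
    [-1, -1, 38, 0, 0, 0, 0.35],
    [-1, -1, 42, 0, 0, 0, 0.35]
  ]
}}

```text
t: 7.52
position: [0.5163, -0.0075, 0.1396]
tool_rot: [0.595, 0.794, 0.073, -0.098]
force: [0.2, 0.6, -3.3]
grip_width: 0.0413
```

```bash
python3 tgt.py -105 0 0; python3 look.py j
cat > st.py <<'E'
from h import *
from rig import bot
s=bot.get_state();p=np.load("lane.npy");q=laneR(p[3])
print("t",s["t"],"lane tcp mm",(q.inv().apply(s["position"]-p[:3])*1000).round(2),"lane force",q.inv().apply(s["force"]).round(2),"grip",round(s["grip_width"]*1000,1),"tips", (q.inv().apply(s["position"]+R.from_quat(s["tool_rot"]).apply([0,0,.019])-p[:3])*1000).round(2))
E
python3 st.py
```

```text
[ 0.51635305 -0.00611246  0.1339961 ]
shift [-0.1  0.4  5.7] turn [-0.02 -0.03 -0.1 ] t 7.525
[ 0.51633339 -0.00745985  0.13956033] [ 0.2473975   0.63985054 -3.28433625] 0.041288853231977986
t 7.675 lane tcp mm [-102.29   -0.12   43.61] lane force [ 0.81 -0.39 -4.1 ] grip 41.1 tips [-102.29   -0.12   24.61]
```

View pics/j_side.png

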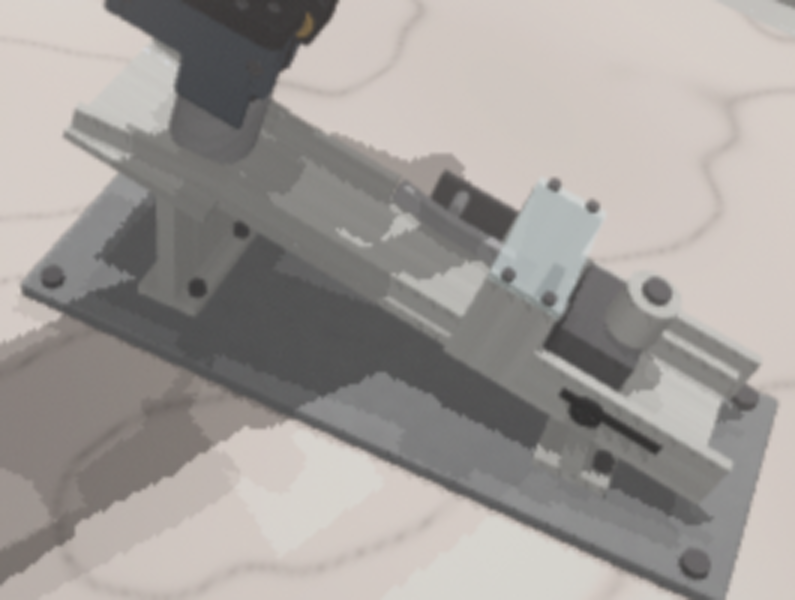

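Call:
{"op": "move_arm", "data": {
  "motion": [
    [0, 0, 1, 0, 0, 0, 0.35],
    [0, 0, 2, 0, 0, 0, 0.35],
    [0, 0, 3, 0, 0, 0, 0.35],
    [0, 0, 4, 0, 0, 0, 0.35],
    [0, 0, 5, 0, 0, 0, 0.35]
  ]
}}

```text
t: 8.3
position: [0.5165, -0.0069, 0.1356]
tool_rot: [0.595, 0.795, 0.073, -0.097]
force: [-0.9, -3.4, 0.2]
grip_width: 0.0412
```

```bash
python3 st.py
```

```text
t 8.3 lane tcp mm [-101.9    -0.14   38.93] lane force [ 2.83 -1.8   0.91] grip 41.2 tips [-101.88   -0.12   19.93]
```

Contact felt: the normal force rose by about 5 N at floor height +1.7 mm against the model. I'll settle there and release.

Call:
{"op": "move_arm", "data": {
  "motion": [
    [0, 0, 0.5, 0, 0, 0, 0.35],
    [0, 0, 0.5, 0, 0, 0, 0.35],
    [0, 0, 0.5, 0, 0, 0, 0.5],
    [0, 0, 0.5, 0, 0, 0, 0.62],
    [0, 0, 0.5, 0, 0, 0, 0.62]
  ]
}}

```text
t: 8.93
position: [0.5163, -0.0059, 0.135]
tool_rot: [0.595, 0.794, 0.073, -0.098]
force: [0.4, 0.6, 0.9]
grip_width: 0.056
```

```bash
python3 st.py;python3 look.py k
```

```text
t 8.925 lane tcp mm [-1.0273e+02 -1.0000e-02  3.8080e+01] lane force [-0.71  0.54  0.8 ] grip 56.0 tips [-102.75   -0.     19.08]
[ 0.51628056 -0.00591734  0.13495202] [0.37459452 0.63015883 0.94436535] 0.05604326333272404
```

View pics/k_side.png

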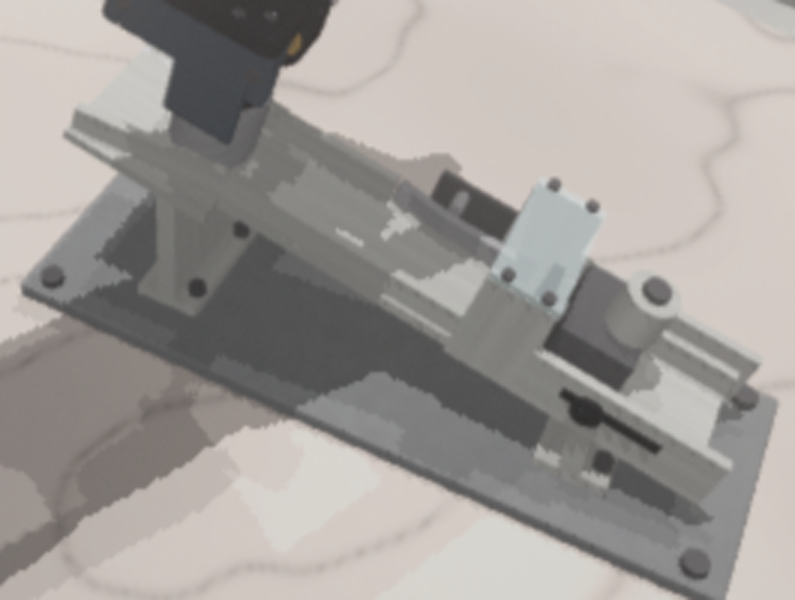

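View pics/k_wraw.png

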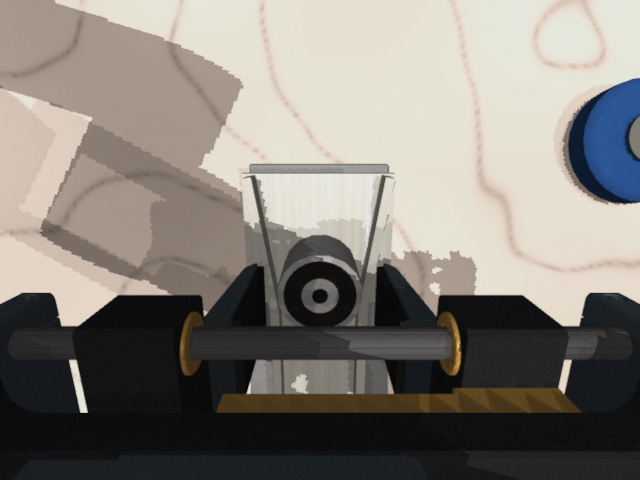

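The bushing stands upright between the rails with the jaws clear of it. I'll retract, go uphill, close the jaws and lower behind it.

Call:
{"op": "move_arm", "data": {
  "motion": [
    [0, 0, -8, 0, 0, 0, 0.62],
    [0, 0, -22, 0, 0, 0, 0.62],
    [0, 0, -38, 0, 0, 0, 0.62],
    [10, 0, -52, 0, 0, 0, 0.5],
    [30, 0, -52, 0, 0, 0, 0.2]
  ]
}}

```text
t: 9.7
position: [0.5123, 0.0098, 0.1943]
tool_rot: [0.596, 0.794, 0.074, -0.096]
force: [0.8, -0.2, 0.0]
grip_width: 0.0396
```

```bash
python3 st.py;python3 look.py l
python3 - <<'E'
from h import *
p=np.load("lane.npy");q=laneR(p[3])
move(q.apply([-.153,0,.029])+p[:3],toolR(p[3],14))
E
```

```text
t 9.7 lane tcp mm [-132.85    0.59   91.7 ] lane force [0.38 0.7  0.13] grip 39.6 tips [-132.83    0.66   72.7 ]
[0.51226689 0.00983699 0.19427041] [ 0.78343847 -0.18632408  0.03388534] 0.03959464674448734
shift [19.3  0.5 61.1] turn [ 0.   -0.    0.02] t 9.85
```

View pics/l_side.png

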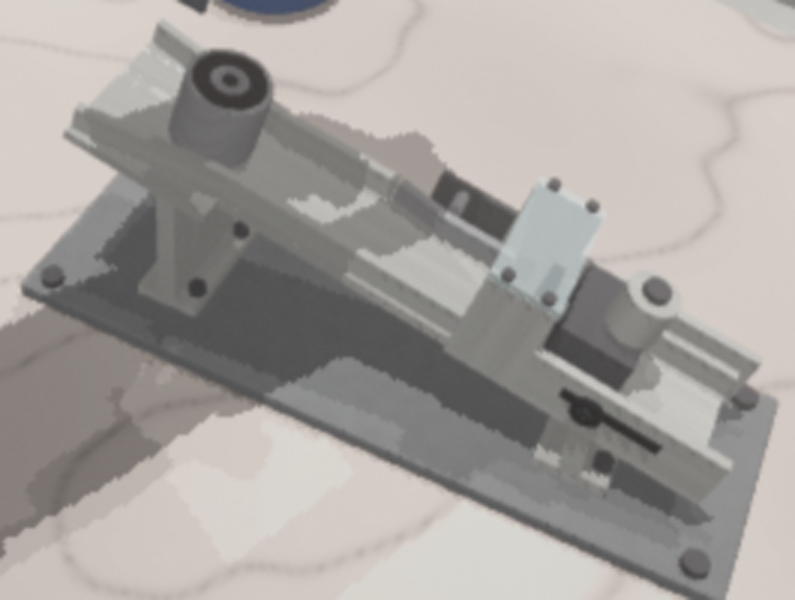

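View pics/l_wraw.png

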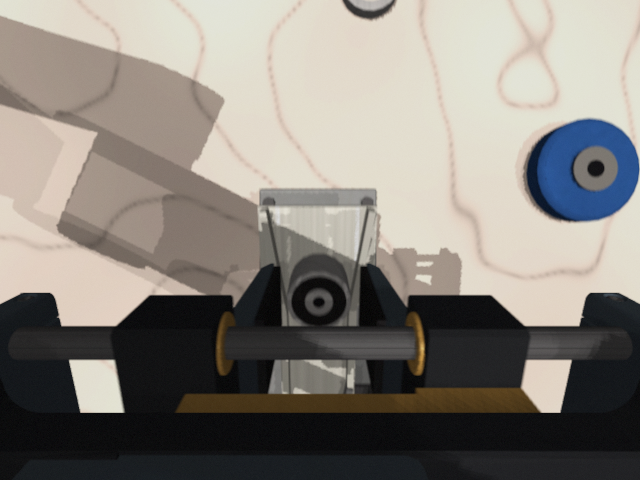

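The bushing stands upright and square on the floor in the mouth (side crop top centre at (230,80)). I'll move uphill with the jaws shut, then lower.

Call:
{"op": "move_arm", "data": {
  "motion": [
    [12, 0, 0, 0, 0, 0, 0],
    [22, 0.5, 3, 0, 0, 0, 0],
    [22, 0.5, 15, 0, 0, 0, 0],
    [22, 0.5, 32, 0, 0, 0, 0],
    [22, 0.5, 40, 0, 0, 0, 0]
  ]
}}

```text
t: 10.48
position: [0.5024, 0.0396, 0.1575]
tool_rot: [0.595, 0.794, 0.072, -0.099]
force: [0.5, -0.0, 0.0]
grip_width: 0.0006
```

```bash
python3 st.py;python3 look.py m
```

```text
t 10.475 lane tcp mm [-154.38   -0.41   48.49] lane force [0.15 0.49 0.04] grip 0.6 tips [-154.4    -0.44   29.49]
[0.50244347 0.0396261  0.15754712] [ 0.51802249 -0.01252424  0.0043442 ] 0.0005942511679632199
```

View pics/m_side.png

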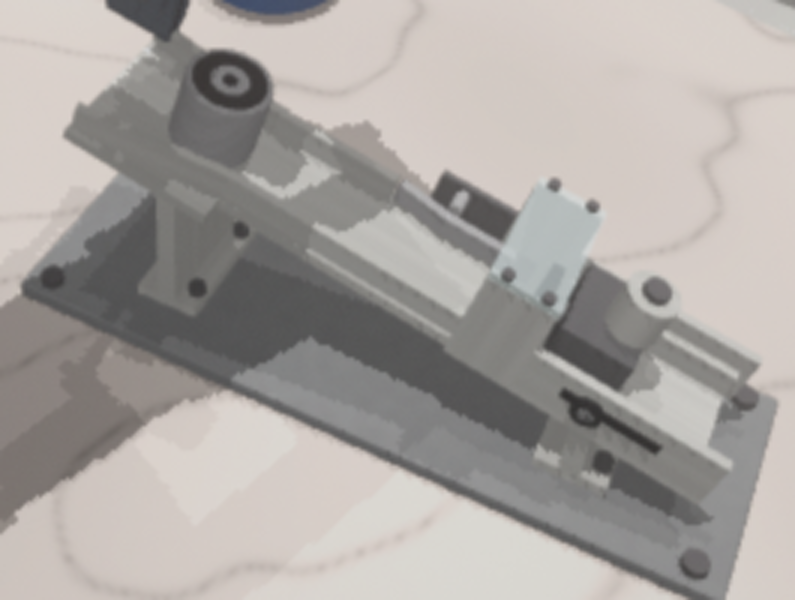

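View pics/m_wraw.png

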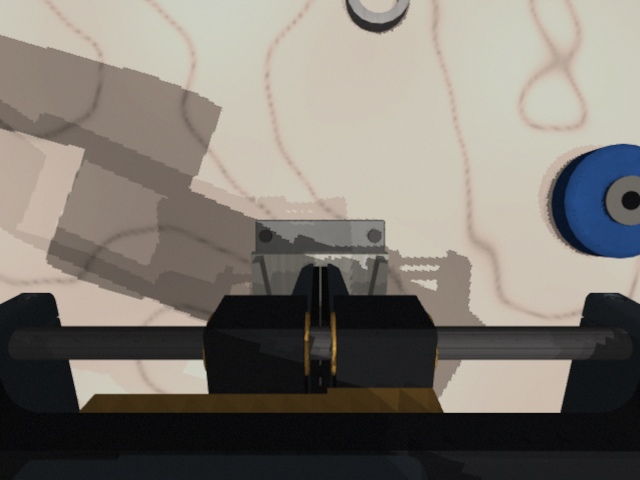

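The jaws are shut and centred behind the bushing. I'll lower to about 9 mm above the floor and begin approaching.

Call:
{"op": "move_arm", "data": {
  "motion": [
    [0, 0, 6, 0, 0, 0, 0],
    [0, 0, 12, 0, 0, 0, 0],
    [0, 0, 18, 0, 0, 0, 0],
    [-3, 0, 18, 0, 0, 0, 0],
    [-6, 0, 18, 0, 0, 0, 0]
  ]
}}

```text
t: 11.25
position: [0.504, 0.0378, 0.1403]
tool_rot: [0.595, 0.794, 0.073, -0.097]
force: [0.2, 0.5, 0.6]
grip_width: 0.0005
```

```bash
python3 st.py
```

```text
t 11.25 lane tcp mm [-148.06    0.54   32.25] lane force [-0.58  0.3   0.49] grip 0.5 tips [-148.06    0.55   13.25]
```

Call:
{"op": "move_arm", "data": {
  "motion": [
    [-2, -0.5, 1, 0, 0, 0, 0],
    [-4, -0.5, 2, 0, 0, 0, 0],
    [-6, -0.5, 2, 0, 0, 0, 0],
    [-8, -0.5, 2, 0, 0, 0, 0],
    [-10, -0.5, 2, 0, 0, 0, 0]
  ]
}}

```text
t: 11.88
position: [0.5058, 0.0291, 0.1359]
tool_rot: [0.595, 0.794, 0.073, -0.098]
force: [0.0, 1.1, 0.2]
grip_width: 0.0005
```

```bash
python3 st.py
```

```text
t 11.875 lane tcp mm [-138.37   -0.15   30.16] lane force [-1.1   0.34 -0.09] grip 0.5 tips [-138.38   -0.14   11.16]
```

Call:
{"op": "move_arm", "data": {
  "motion": [
    [-3, 0, 0, 0, 0, 0, 0],
    [-6, 0, 0, 0, 0, 0, 0],
    [-9, 0, 0, 0, 0, 0, 0],
    [-12, 0, 0, 0, 0, 0, 0],
    [-15, 0, 0, 0, 0, 0, 0]
  ]
}}

```text
t: 12.5
position: [0.51, 0.0148, 0.1322]
tool_rot: [0.595, 0.794, 0.073, -0.098]
force: [0.0, 0.4, 0.3]
grip_width: 0.0005
```

```bash
python3 st.py;python3 look.py n
```

```text
t 12.5 lane tcp mm [-123.09   -0.15   30.17] lane force [-0.47  0.14  0.17] grip 0.5 tips [-123.09   -0.14   11.17]
[0.51002519 0.014827   0.132203  ] [0.02038105 0.43424331 0.28110618] 0.0005091638504477997
```

View pics/n_side.png

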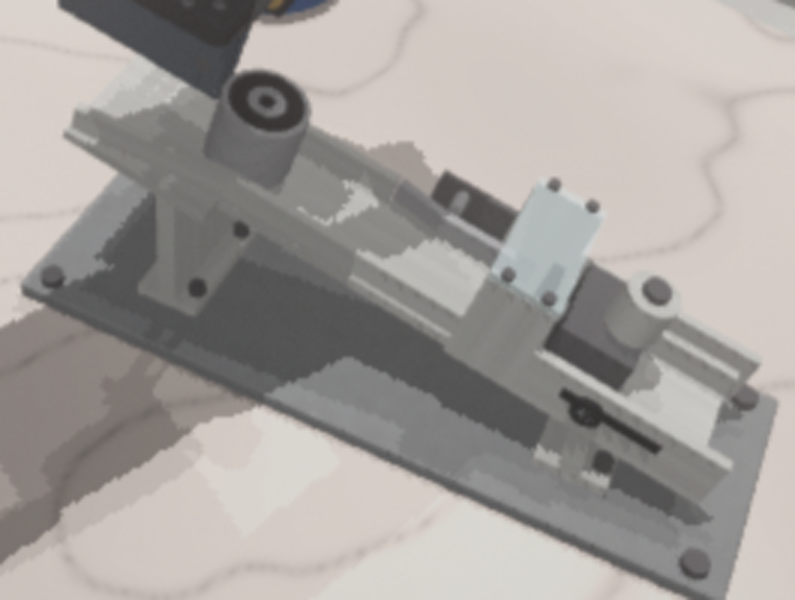

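The bushing is moving with the fingers, upright, its top centre now at side crop (267,100). I'll keep pushing.

Call:
{"op": "move_arm", "data": {
  "motion": [
    [-3, 0, 0, 0, 0, 0, 0],
    [-7, 0, 0, 0, 0, 0, 0],
    [-11, 0, 0, 0, 0, 0, 0],
    [-15, 0, 0, 0, 0, 0, 0],
    [-19, 0, 0, 0, 0, 0, 0]
  ]
}}

```text
t: 13.28
position: [0.5153, -0.0029, 0.1277]
tool_rot: [0.595, 0.794, 0.073, -0.098]
force: [-0.0, 1.7, 0.4]
grip_width: 0.0006
```

```bash
python3 st.py
```

```text
t 13.275 lane tcp mm [-104.05   -0.14   30.22] lane force [-1.68  0.46 -0.03] grip 0.6 tips [-104.06   -0.13   11.22]
```

Call:
{"op": "move_arm", "data": {
  "motion": [
    [-3, 0, 0, 0, 0, 0, 0],
    [-7, 0, 0, 0, 0, 0, 0],
    [-11, 0, 0, 0, 0, 0, 0],
    [-15, 0, 0, 0, 0, 0, 0],
    [-19, 0, 0, 0, 0, 0, 0]
  ]
}}

```text
t: 13.9
position: [0.5204, -0.0206, 0.123]
tool_rot: [0.595, 0.794, 0.073, -0.098]
force: [-1.1, 2.0, 0.9]
grip_width: 0.0004
```

```bash
python3 st.py;python3 look.py o
```

```text
t 13.9 lane tcp mm [-85.04  -0.21  30.18] lane force [-2.36 -0.53  0.32] grip 0.4 tips [-85.04  -0.21  11.18]
[ 0.52040563 -0.02061132  0.12301018] [-1.1372407   1.97033401  0.88183931] 0.0004067112116543591
```

View pics/o_side.png

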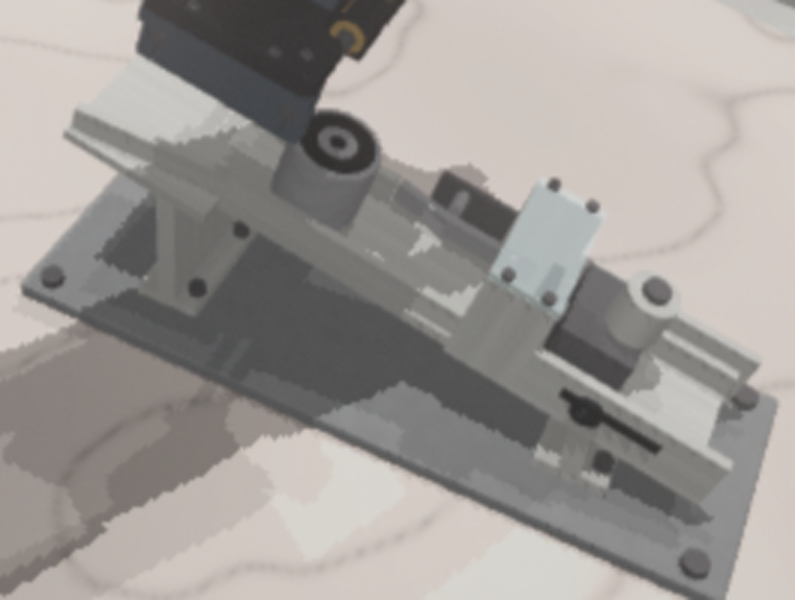

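Call:
{"op": "move_arm", "data": {
  "motion": [
    [-3, 0, 0, 0, 0, 0, 0],
    [-7, 0, 0, 0, 0, 0, 0],
    [-11, 0, 0, 0, 0, 0, 0],
    [-15, 0, 0, 0, 0, 0, 0],
    [-19, 0, 0, 0, 0, 0, 0]
  ]
}}

```text
t: 14.68
position: [0.5256, -0.0383, 0.1183]
tool_rot: [0.595, 0.794, 0.073, -0.098]
force: [-0.4, 1.7, 0.4]
grip_width: 0.0002
```

```bash
python3 st.py
```

```text
t 14.675 lane tcp mm [-66.    -0.26  30.12] lane force [-1.77  0.06 -0.01] grip 0.2 tips [-66.    -0.26  11.12]
```

Call:
{"op": "move_arm", "data": {
  "motion": [
    [-3, 0, 0, 0, 0, 0, 0],
    [-6, 0, 0, 0, 0, 0, 0],
    [-9, 0, 0, 0, 0, 0, 0],
    [-12, 0, 0, 0, 0, 0, 0],
    [-15, 0, 0, 0, 0, 0, 0]
  ]
}}

```text
t: 15.3
position: [0.5296, -0.0521, 0.1148]
tool_rot: [0.595, 0.794, 0.073, -0.098]
force: [-1.7, 2.2, 0.7]
grip_width: 0.0004
```

```bash
python3 st.py
```

```text
t 15.3 lane tcp mm [-51.17  -0.27  30.16] lane force [-2.64 -1.02  0.01] grip 0.4 tips [-51.17  -0.27  11.16]
```

Call:
{"op": "move_arm", "data": {
  "motion": [
    [-2, 0, 0, 0, 0, 0, 0],
    [-4, 0, 0, 0, 0, 0, 0],
    [-6, 0, 0, 0, 0, 0, 0],
    [-8, 0, 0, 0, 0, 0, 0],
    [-10, 0, 0, 0, 0, 0, 0]
  ]
}}

```text
t: 15.92
position: [0.5322, -0.0613, 0.1124]
tool_rot: [0.595, 0.794, 0.073, -0.098]
force: [-2.6, 2.5, 2.9]
grip_width: 0.0003
```

```bash
python3 st.py; python3 look.py p
```

```text
t 15.925 lane tcp mm [-41.38  -0.42  30.16] lane force [-3.77 -1.73  2.06] grip 0.3 tips [-41.39  -0.41  11.16]
[ 0.53218961 -0.0612921   0.11243115] [-2.55172239  2.54502344  2.91616263] 0.0003452062241610211
```

View pics/p_side.png

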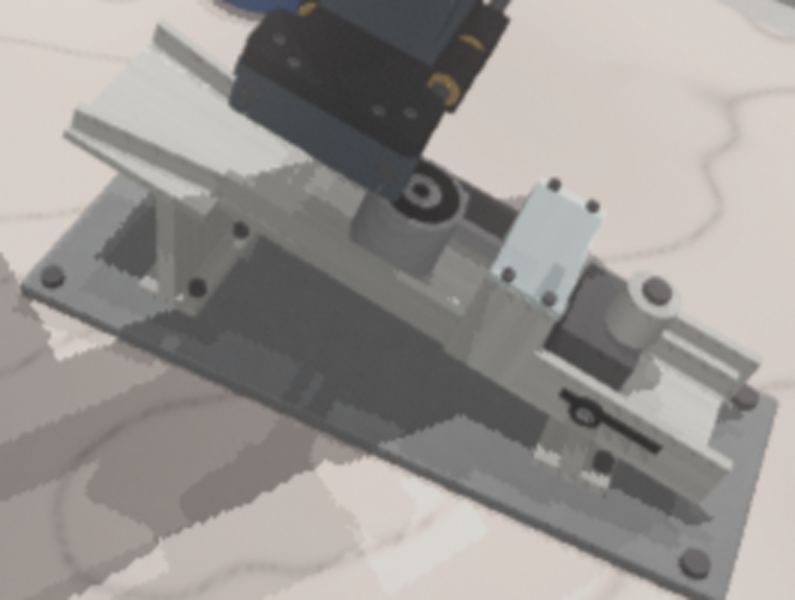

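The bushing is upright and under the brake, with the push at about 3.8 N. I'll lower the fingers 2 mm for a lower push and continue.

Call:
{"op": "move_arm", "data": {
  "motion": [
    [-1, 0, 1, 0, 0, 0, 0],
    [-3, 0, 2, 0, 0, 0, 0],
    [-5, 0, 2, 0, 0, 0, 0],
    [-7, 0, 2, 0, 0, 0, 0],
    [-9, 0, 2, 0, 0, 0, 0]
  ]
}}

```text
t: 16.7
position: [0.5345, -0.0694, 0.1082]
tool_rot: [0.595, 0.794, 0.073, -0.098]
force: [-3.4, 2.0, 2.3]
grip_width: 0.0004
```

```bash
python3 st.py
```

```text
t 16.7 lane tcp mm [-32.19  -0.51  28.05] lane force [-3.34 -2.68  1.55] grip 0.4 tips [-32.2   -0.51   9.05]
```

Call:
{"op": "move_arm", "data": {
  "motion": [
    [-2, 0, 0, 0, 0, 0, 0],
    [-4, 0, 0, 0, 0, 0, 0],
    [-6, 0, 0, 0, 0, 0, 0],
    [-8, 0, 0, 0, 0, 0, 0],
    [-10, 0, 0, 0, 0, 0, 0]
  ]
}}

```text
t: 17.32
position: [0.5377, -0.0788, 0.1057]
tool_rot: [0.595, 0.794, 0.073, -0.097]
force: [-2.4, 1.2, 2.0]
grip_width: 0.0001
```

```bash
python3 st.py; python3 look.py q
```

```text
t 17.325 lane tcp mm [-21.95  -0.07  28.12] lane force [-2.2  -1.96  1.47] grip 0.1 tips [-21.95  -0.06   9.12]
[ 0.53771147 -0.07880241  0.1057458 ] [-2.38557032  1.15365     1.96274728] 7.545785841399946e-05
```

View pics/q_side.png

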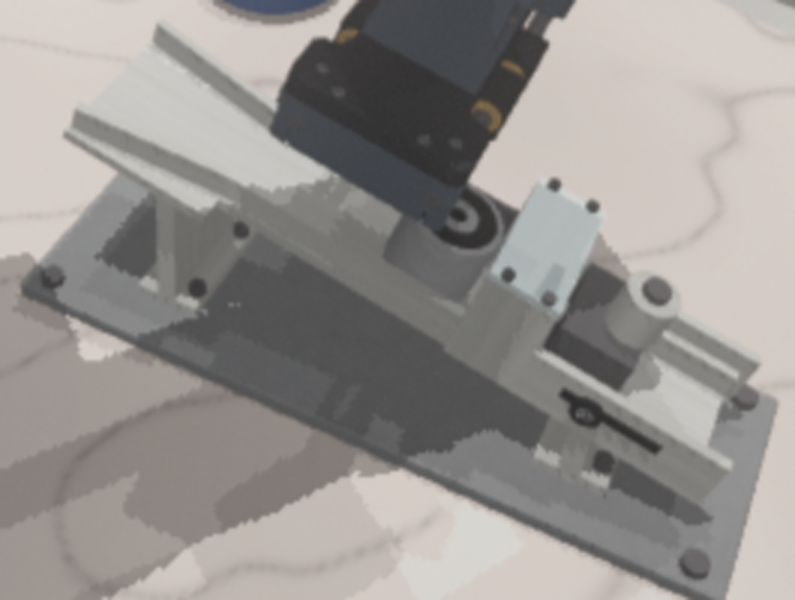

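View pics/q_top.png

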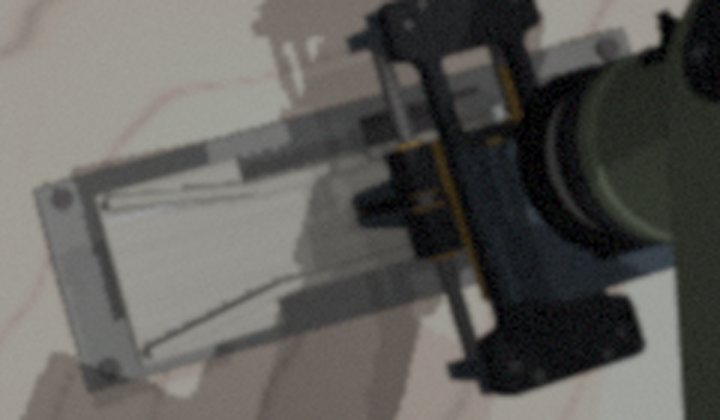

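The bushing is upright with its front near the cover's edge, and the force is steady at about 2–3 N. From here I'll feel for the stop in small steps, reading the force each time.

Call:
{"op": "move_arm", "data": {
  "motion": [
    [-1, 0, 0, 0, 0, 0, 0],
    [-2, 0, 0, 0, 0, 0, 0],
    [-3, 0, 0, 0, 0, 0, 0],
    [-4, 0, 0, 0, 0, 0, 0],
    [-5, 0, 0, 0, 0, 0, 0]
  ]
}}

```text
t: 18.1
position: [0.5388, -0.0833, 0.1047]
tool_rot: [0.595, 0.794, 0.073, -0.098]
force: [-1.7, 1.4, 1.3]
grip_width: 0.0002
```

```bash
python3 st.py
```

```text
t 18.1 lane tcp mm [-17.25  -0.33  28.18] lane force [-2.13 -1.25  0.84] grip 0.2 tips [-17.25  -0.32   9.18]
```

Call:
{"op": "move_arm", "data": {
  "motion": [
    [-0.3, 0, 0, 0, 0, 0, 0],
    [-0.6, 0, 0, 0, 0, 0, 0],
    [-0.9, 0, 0, 0, 0, 0, 0],
    [-1.2, 0, 0, 0, 0, 0, 0],
    [-1.5, 0, 0, 0, 0, 0, 0]
  ]
}}

```text
t: 18.73
position: [0.5391, -0.0846, 0.1043]
tool_rot: [0.595, 0.794, 0.073, -0.098]
force: [-1.3, 1.1, 0.4]
grip_width: 0.0005
```

```bash
python3 st.py
```

```text
t 18.725 lane tcp mm [-15.78  -0.35  28.14] lane force [-1.46 -0.99  0.08] grip 0.5 tips [-15.79  -0.35   9.14]
```

Call:
{"op": "move_arm", "data": {
  "motion": [
    [-0.3, 0, 0, 0, 0, 0, 0],
    [-0.6, 0, 0, 0, 0, 0, 0],
    [-0.9, 0, 0, 0, 0, 0, 0],
    [-1.2, 0, 0, 0, 0, 0, 0],
    [-1.5, 0, 0, 0, 0, 0, 0]
  ]
}}

```text
t: 19.35
position: [0.5396, -0.086, 0.1039]
tool_rot: [0.595, 0.794, 0.073, -0.098]
force: [-2.1, 2.0, 0.6]
grip_width: 0.0005
```

```bash
python3 st.py
```

```text
t 19.35 lane tcp mm [-14.28  -0.34  28.16] lane force [-2.58 -1.4  -0.06] grip 0.5 tips [-14.28  -0.33   9.16]
```

Call:
{"op": "move_arm", "data": {
  "motion": [
    [-0.3, 0, 0, 0, 0, 0, 0],
    [-0.6, 0, 0, 0, 0, 0, 0],
    [-0.9, 0, 0, 0, 0, 0, 0],
    [-1.2, 0, 0, 0, 0, 0, 0],
    [-1.5, 0, 0, 0, 0, 0, 0]
  ]
}}

```text
t: 19.98
position: [0.54, -0.0874, 0.1036]
tool_rot: [0.595, 0.794, 0.073, -0.098]
force: [-1.7, 1.5, 1.5]
grip_width: 0.0004
```

Fx is about -2.2 N, with no stop felt.

Call:
{"op": "move_arm", "data": {
  "motion": [
    [-0.3, 0, 0, 0, 0, 0, 0],
    [-0.6, 0, 0, 0, 0, 0, 0],
    [-0.9, 0, 0, 0, 0, 0, 0],
    [-1.2, 0, 0, 0, 0, 0, 0],
    [-1.5, 0, 0, 0, 0, 0, 0]
  ]
}}

```text
t: 20.6
position: [0.5404, -0.0888, 0.1032]
tool_rot: [0.595, 0.794, 0.073, -0.098]
force: [-1.9, 1.1, 1.3]
grip_width: 0.0008
```

Call:
{"op": "move_arm", "data": {
  "motion": [
    [-0.3, 0, 0, 0, 0, 0, 0],
    [-0.6, 0, 0, 0, 0, 0, 0],
    [-0.9, 0, 0, 0, 0, 0, 0],
    [-1.2, 0, 0, 0, 0, 0, 0],
    [-1.5, 0, 0, 0, 0, 0, 0]
  ]
}}

```text
t: 21.22
position: [0.5408, -0.0902, 0.1028]
tool_rot: [0.595, 0.794, 0.073, -0.098]
force: [-3.3, 1.3, 0.4]
grip_width: 0.0002
```

Call:
{"op": "move_arm", "data": {
  "motion": [
    [-0.3, 0, 0, 0, 0, 0, 0],
    [-0.6, 0, 0, 0, 0, 0, 0],
    [-0.9, 0, 0, 0, 0, 0, 0],
    [-1.2, 0, 0, 0, 0, 0, 0],
    [-1.5, 0, 0, 0, 0, 0, 0]
  ]
}}

```text
t: 21.85
position: [0.5412, -0.0916, 0.1025]
tool_rot: [0.595, 0.794, 0.073, -0.098]
force: [-2.4, 2.5, 0.7]
grip_width: 0.0005
```

Call:
{"op": "move_arm", "data": {
  "motion": [
    [-0.3, 0, 0, 0, 0, 0, 0],
    [-0.6, 0, 0, 0, 0, 0, 0],
    [-0.9, 0, 0, 0, 0, 0, 0],
    [-1.2, 0, 0, 0, 0, 0, 0],
    [-1.5, 0, 0, 0, 0, 0, 0]
  ]
}}

```text
t: 22.48
position: [0.5416, -0.093, 0.1021]
tool_rot: [0.595, 0.794, 0.073, -0.098]
force: [-2.2, 1.5, 0.3]
grip_width: 0.0006
```

Call:
{"op": "move_arm", "data": {
  "motion": [
    [-0.3, 0, 0, 0, 0, 0, 0],
    [-0.6, 0, 0, 0, 0, 0, 0],
    [-0.9, 0, 0, 0, 0, 0, 0],
    [-1.2, 0, 0, 0, 0, 0, 0],
    [-1.5, 0, 0, 0, 0, 0, 0]
  ]
}}

```text
t: 23.1
position: [0.542, -0.0944, 0.1017]
tool_rot: [0.595, 0.794, 0.073, -0.098]
force: [-3.1, 1.3, 0.0]
grip_width: 0.0007
```

Call:
{"op": "move_arm", "data": {
  "motion": [
    [-0.3, 0, 0, 0, 0, 0, 0],
    [-0.6, 0, 0, 0, 0, 0, 0],
    [-0.9, 0, 0, 0, 0, 0, 0],
    [-1.2, 0, 0, 0, 0, 0, 0],
    [-1.5, 0, 0, 0, 0, 0, 0]
  ]
}}

```text
t: 23.72
position: [0.5424, -0.0958, 0.1014]
tool_rot: [0.595, 0.794, 0.073, -0.098]
force: [-2.3, 1.6, 0.4]
grip_width: 0.0005
```

```bash
python3 st.py; python3 look.py r
```

```text
t 23.725 lane tcp mm [-3.78 -0.35 28.16] lane force [-2.22 -1.75 -0.16] grip 0.5 tips [-3.79 -0.34  9.16]
[ 0.54243261 -0.09580011  0.10138888] [-2.3029198   1.61138013  0.37806607] 0.00046337606825866195
```

View pics/r_side.png

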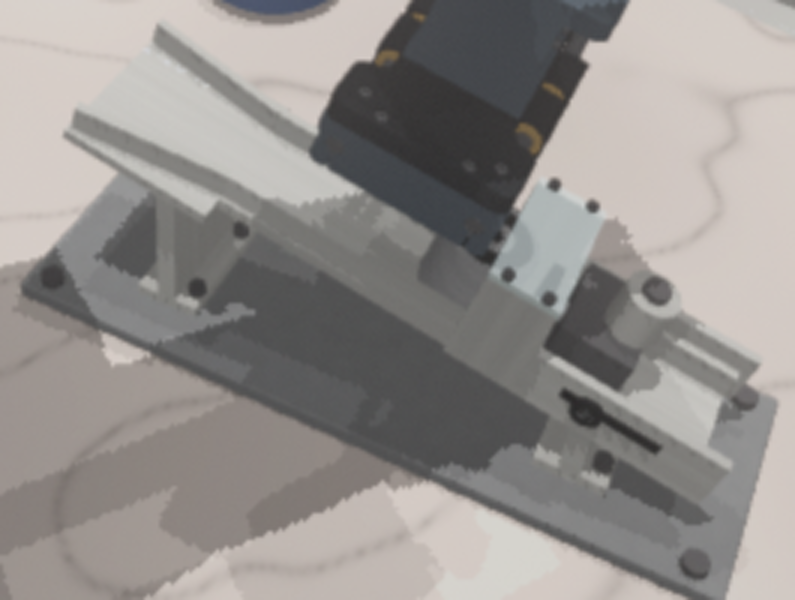

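Still upright and entering under the clear cover. The force is steady at 2.2 N.

Call:
{"op": "move_arm", "data": {
  "motion": [
    [-0.3, 0, 0, 0, 0, 0, 0],
    [-0.6, 0, 0, 0, 0, 0, 0],
    [-0.9, 0, 0, 0, 0, 0, 0],
    [-1.2, 0, 0, 0, 0, 0, 0],
    [-1.5, 0, 0, 0, 0, 0, 0]
  ]
}}

```text
t: 24.5
position: [0.5429, -0.0972, 0.101]
tool_rot: [0.595, 0.794, 0.073, -0.098]
force: [-1.8, 2.2, 1.5]
grip_width: 0.0002
```

Call:
{"op": "move_arm", "data": {
  "motion": [
    [-0.3, 0, 0, 0, 0, 0, 0],
    [-0.6, 0, 0, 0, 0, 0, 0],
    [-0.9, 0, 0, 0, 0, 0, 0],
    [-1.2, 0, 0, 0, 0, 0, 0],
    [-1.5, 0, 0, 0, 0, 0, 0]
  ]
}}

```text
t: 25.12
position: [0.5433, -0.0986, 0.1007]
tool_rot: [0.595, 0.794, 0.073, -0.098]
force: [-2.5, 1.7, 1.1]
grip_width: 0.0006
```

Call:
{"op": "move_arm", "data": {
  "motion": [
    [-0.3, 0, 0, 0, 0, 0, 0],
    [-0.6, 0, 0, 0, 0, 0, 0],
    [-0.9, 0, 0, 0, 0, 0, 0],
    [-1.2, 0, 0, 0, 0, 0, 0],
    [-1.5, 0, 0, 0, 0, 0, 0]
  ]
}}

```text
t: 25.75
position: [0.5437, -0.1, 0.1003]
tool_rot: [0.595, 0.794, 0.073, -0.098]
force: [-2.8, 1.8, 1.6]
grip_width: 0.0006
```

Call:
{"op": "move_arm", "data": {
  "motion": [
    [-0.3, 0, 0, 0, 0, 0, 0],
    [-0.6, 0, 0, 0, 0, 0, 0],
    [-0.9, 0, 0, 0, 0, 0, 0],
    [-1.2, 0, 0, 0, 0, 0, 0],
    [-1.5, 0, 0, 0, 0, 0, 0]
  ]
}}

```text
t: 26.38
position: [0.5441, -0.1014, 0.1]
tool_rot: [0.595, 0.794, 0.073, -0.098]
force: [-2.0, 2.1, 0.8]
grip_width: 0.0
```

Call:
{"op": "move_arm", "data": {
  "motion": [
    [-0.3, 0, 0, 0, 0, 0, 0],
    [-0.6, 0, 0, 0, 0, 0, 0],
    [-0.9, 0, 0, 0, 0, 0, 0],
    [-1.2, 0, 0, 0, 0, 0, 0],
    [-1.5, 0, 0, 0, 0, 0, 0]
  ]
}}

```text
t: 27.0
position: [0.5445, -0.1027, 0.0996]
tool_rot: [0.595, 0.794, 0.073, -0.098]
force: [-3.1, 2.7, 1.7]
grip_width: 0.0006
```

The force is up slightly, about 3.8 N. I'll take a smaller step.

Call:
{"op": "move_arm", "data": {
  "motion": [
    [-0.2, 0, 0, 0, 0, 0, 0],
    [-0.4, 0, 0, 0, 0, 0, 0],
    [-0.6, 0, 0, 0, 0, 0, 0],
    [-0.8, 0, 0, 0, 0, 0, 0],
    [-1.0, 0, 0, 0, 0, 0, 0]
  ]
}}

```text
t: 27.62
position: [0.5446, -0.1033, 0.0994]
tool_rot: [0.595, 0.794, 0.073, -0.098]
force: [-3.6, 4.4, 3.1]
grip_width: 0.0003
```

```bash
python3 st.py
```

```text
t 27.625 lane tcp mm [ 4.28 -0.44 28.11] lane force [-5.77 -2.21  1.71] grip 0.3 tips [ 4.26 -0.43  9.11]
```

The force rose to 5.8 N and the measured advance fell short of the command, so this is probably the stop. I'll confirm with 0.4 mm more.

Call:
{"op": "move_arm", "data": {
  "motion": [
    [-0.1, 0, 0, 0, 0, 0, 0],
    [-0.2, 0, 0, 0, 0, 0, 0],
    [-0.3, 0, 0, 0, 0, 0, 0],
    [-0.4, 0, 0, 0, 0, 0, 0],
    [-0.4, 0, 0, 0, 0, 0, 0]
  ]
}}

```text
t: 28.25
position: [0.5445, -0.1034, 0.0994]
tool_rot: [0.595, 0.794, 0.073, -0.098]
force: [-4.6, 4.1, 2.2]
grip_width: 0.0002
```

```bash
python3 st.py; python3 look.py s; python3 st.py
```

```text
t 28.25 lane tcp mm [ 4.37 -0.47 28.09] lane force [-5.64 -3.29  0.85] grip 0.2 tips [ 4.34 -0.47  9.09]
[ 0.54454962 -0.10340878  0.09935117] [-4.64255448  4.11630006  2.19188979] 0.000184234169050436
t 28.4 lane tcp mm [ 4.39 -0.48 28.08] lane force [-6.   -1.4   0.35] grip 0.4 tips [ 4.36 -0.48  9.08]
```

View pics/s_side.png

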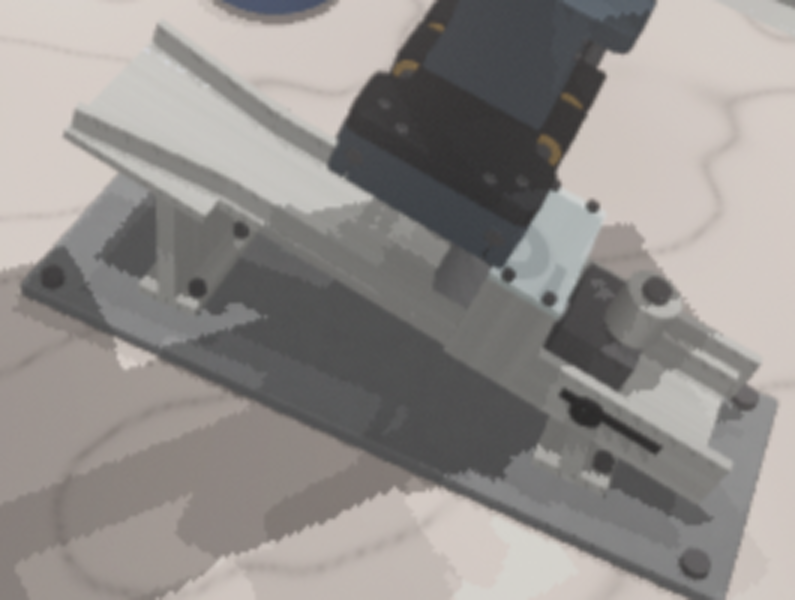

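Call:
{"op": "move_arm", "data": {
  "motion": [
    [-0.1, 0, 0, 0, 0, 0, 0],
    [-0.2, 0, 0, 0, 0, 0, 0],
    [-0.4, 0, 0, 0, 0, 0, 0],
    [-0.5, 0, 0, 0, 0, 0, 0],
    [-0.5, 0, 0, 0, 0, 0, 0]
  ]
}}

```text
t: 29.02
position: [0.5445, -0.1036, 0.0993]
tool_rot: [0.595, 0.794, 0.073, -0.099]
force: [-4.8, 5.5, 3.3]
grip_width: 0.0001
```

```bash
python3 st.py; python3 look.py s2; python3 st.py
```

```text
t 29.025 lane tcp mm [ 4.6  -0.55 28.06] lane force [-7.23 -3.09  1.59] grip 0.1 tips [ 4.56 -0.55  9.06]
[ 0.54453399 -0.10363464  0.09926933] [-4.83966332  5.48035593  3.29376528] 0.0001415030770748411
t 29.175 lane tcp mm [ 4.6  -0.58 28.04] lane force [-5.7  -2.51  2.05] grip 0.3 tips [ 4.56 -0.58  9.04]
```

Force grows about 1 N per 0.2 mm, which fits the stop. But by dead reckoning the bushing's front is near lane x 43–45, and the pad should be at 48 or more. I'll check the finger-to-bushing offset from the pictures before trusting this.

Run:
```python
from h import *
from rig import vision
import cv2
p=np.load("lane.npy");q=laneR(p[3]);s=vision.get_image("side")
# top centre seen in side crops vs TCP x at the time; intersect ray with plane z=40 (+1.7)
def inter(uv,h):
    c,d=ray(s,uv);c=q.inv().apply(c-p[:3])*1000;d=q.inv().apply(d);return c+d*(h-c[2])/d[2]
for n,u,tx in(("l",(231,79),None),("n",(267,100),-123.1),("o",(338,142),-85.0),("p",(422,190),-41.4),("q",(461,216),-22)):
    X=inter((u[0]/3+255,u[1]/3+240),41.7);print(n,X.round(1),tx,None if tx is None else (X[0]-tx).round(1))
# cover corners as seen at height 55.7
for u in((542,179),(495,270),(608,207),(557,313)): print("cover",inter((u[0]/3+255,u[1]/3+240),55.7).round(1))
im=cv2.imread("pics/s2_sideraw.png")[290:360,390:460];cv2.imwrite("pics/s3.png",cv2.resize(im,None,fx=8,fy=8,interpolation=cv2.INTER_CUBIC))
```

```text
l [-103.3    0.5   41.7] None None
n [-83.4   0.4  41.7] -123.1 39.7
o [-44.9  -0.1  41.7] -85.0 40.1
p [-1.3  0.2 41.7] -41.4 40.1
q [19.3 -1.7 41.7] -22 41.3
cover [42.2 30.8 55.7]
cover [ 42.5 -33.1  55.7]
cover [73.3 36.1 55.7]
cover [ 72.3 -36.3  55.7]
```

View pics/s3.png

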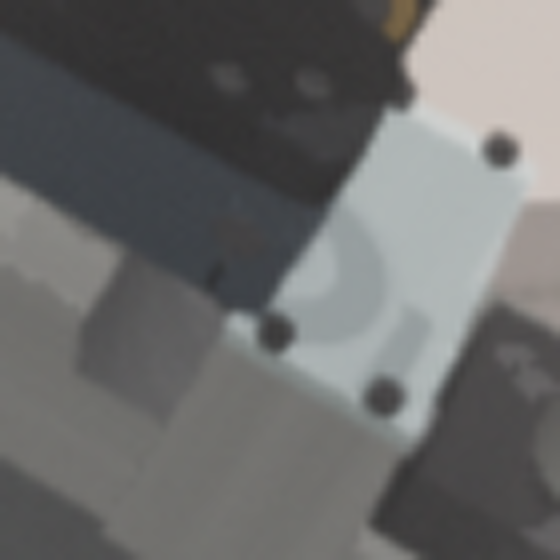

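Run:
```python
from h import *
from rig import vision
import cv2
p=np.load("lane.npy");q=laneR(p[3]);s=vision.get_image("side")
def inter(uv,h):
    c,d=ray(s,uv);c=q.inv().apply(c-p[:3])*1000;d=q.inv().apply(d);return c+d*(h-c[2])/d[2]
P=lambda u:(390+u[0]/8,290+u[1]/8)
for u in((385,290),(360,220),(340,335)): print("disc",inter(P(u),41.7).round(1))
for h in(32.7,):
  for u in((408,305),(432,318),(372,360),(390,340)): print("rect",h,u,inter(P(u),h).round(1))
a=cv2.imread("pics/a_side.png")[290:360,390:460];b=cv2.imread("pics/s2_sideraw.png")[290:360,390:460]
f=lambda im:cv2.convertScaleAbs(cv2.resize(im,(400,400),interpolation=cv2.INTER_CUBIC),alpha=2.2,beta=-190)
cv2.imwrite("pics/s4.png",np.hstack([f(a),f(b)]))
im=b.copy()
# model disc at centre TCP+40
x0=4.6+40
big=cv2.resize(b,(560,560),interpolation=cv2.INTER_CUBIC)
th=np.linspace(0,2*np.pi,60)
for xc,col in((44.6,(0,0,255)),):
  u=(proj(s,q.apply(np.c_[xc+22*np.cos(th),-1.5+22*np.sin(th),0*th+41.7]/1000)+p[:3])-[390,290])*8
  cv2.polylines(big,[u.round().astype(int)],True,col,1)
for xf in(66.6,):
  u=(proj(s,q.apply(np.array([[xf,-13,32.7],[xf,13,32.7],[xf+5,13,32.7],[xf+5,-13,32.7]])/1000)+p[:3])-[390,290])*8
  cv2.polylines(big,[u.round().astype(int)],True,(0,255,0),1)
cv2.imwrite("pics/s5.png",big)
```

```text
disc [61.4  2.8 41.7]
disc [52.9 14.3 41.7]
disc [ 58.2 -11.4  41.7]
rect 32.7 (408, 305) [66.6 11.5 32.7]
rect 32.7 (432, 318) [71.  11.6 32.7]
rect 32.7 (372, 360) [65.2 -3.9 32.7]
rect 32.7 (390, 340) [66.4  2.2 32.7]
```

View pics/s4.png

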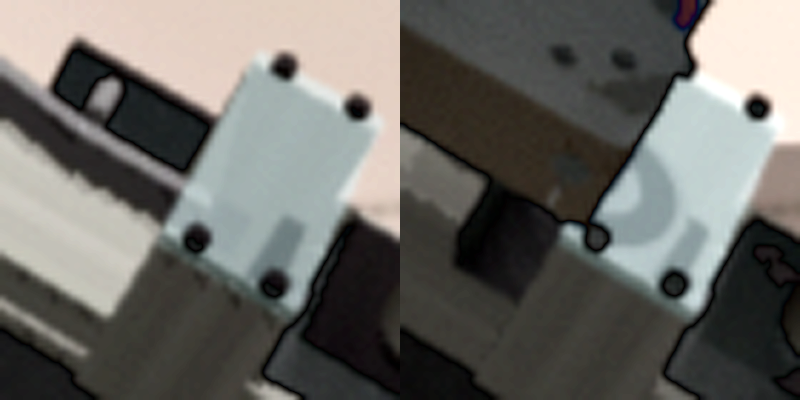

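View pics/s5.png

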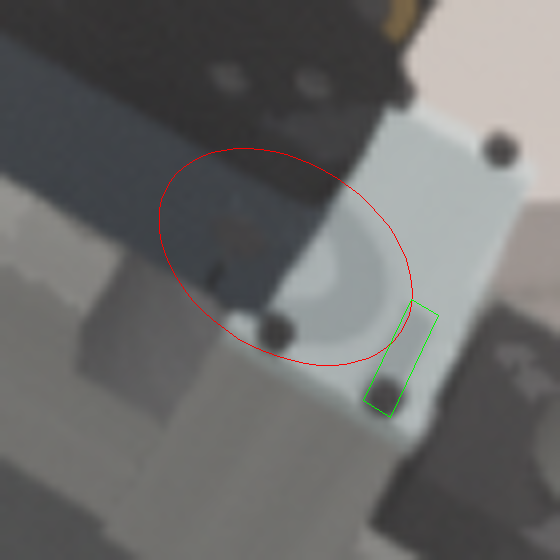

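I had dropped the bushing's radius from that sum. Its front is at 4.6 + 40 + 22 = 66.6 mm, and the pad's face, seen through the cover at pixel (438,332), measures 66–67 mm. So both the picture and the force say it's home. I'll back off slowly, then lift away.

Call:
{"op": "move_arm", "data": {
  "motion": [
    [0.5, 0, 0, 0, 0, 0, 0],
    [1.5, 0, 0, 0, 0, 0, 0],
    [4, 0, 0, 0, 0, 0, 0],
    [10, 0, 0, 0, 0, 0, 0],
    [18, 0, 0, 0, 0, 0, 0]
  ]
}}

```text
t: 29.9
position: [0.5407, -0.0879, 0.1037]
tool_rot: [0.595, 0.794, 0.073, -0.097]
force: [0.2, -0.8, 0.4]
grip_width: 0.0002
```

Call:
{"op": "move_arm", "data": {
  "motion": [
    [10, 0, -2, 0, 0, 0, 0],
    [20, 0, -15, 0, 0, 0, 0],
    [35, 0, -40, 0, 0, 0, 0],
    [70, 0, -75, 0, 0, 0, 0],
    [120, 0, -100, 0, 0, 0, 0]
  ]
}}

```text
t: 30.52
position: [0.5146, 0.0011, 0.2321]
tool_rot: [0.596, 0.794, 0.074, -0.096]
force: [1.0, 0.5, -0.3]
grip_width: 0.0007
```

```bash
python3 st.py; python3 look.py v
python3 - <<'E'
from h import *
from rig import vision
import cv2
p=np.load("lane.npy");q=laneR(p[3]);s=vision.get_image("side")
im=s["img"][290:360,390:460];big=cv2.resize(im,(560,560),interpolation=cv2.INTER_CUBIC)
th=np.linspace(0,2*np.pi,60)
for xc,col in((44.6,(0,0,255)),):
  u=(proj(s,q.apply(np.c_[xc+22*np.cos(th),-1.5+22*np.sin(th),0*th+41.7]/1000)+p[:3])-[390,290])*8
  cv2.polylines(big,[u.round().astype(int)],True,col,1)
cv2.imwrite("pics/v5.png",big)
E
```

```text
t 30.525 lane tcp mm [-133.2     0.38  130.56] lane force [-0.08  1.12 -0.31] grip 0.7 tips [-133.18    0.44  111.56]
[0.51462144 0.00108708 0.23205516] [ 1.02886884  0.46208946 -0.2774708 ] 0.0007175568592716803
```

View pics/v_side.png

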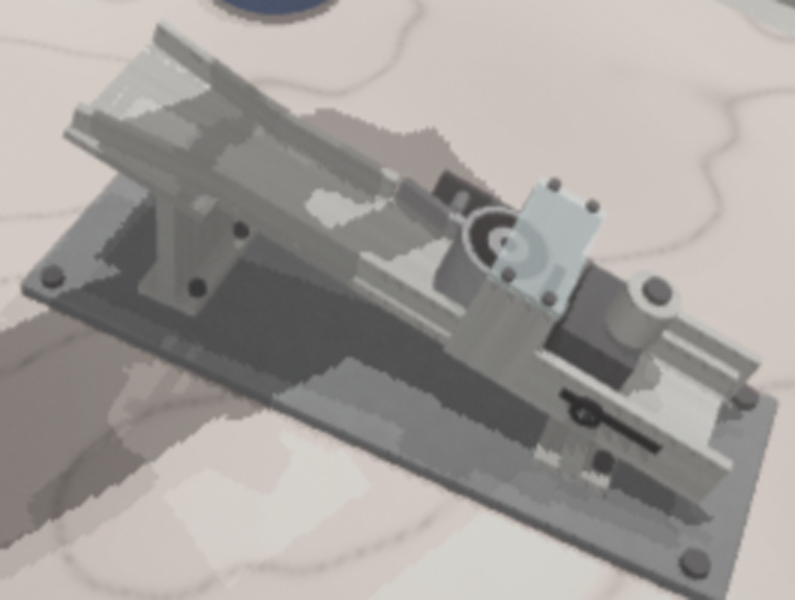

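View pics/v5.png

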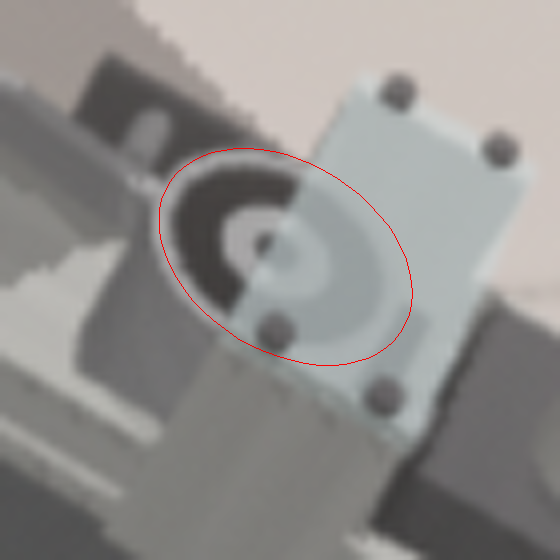

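View pics/v_topraw.png

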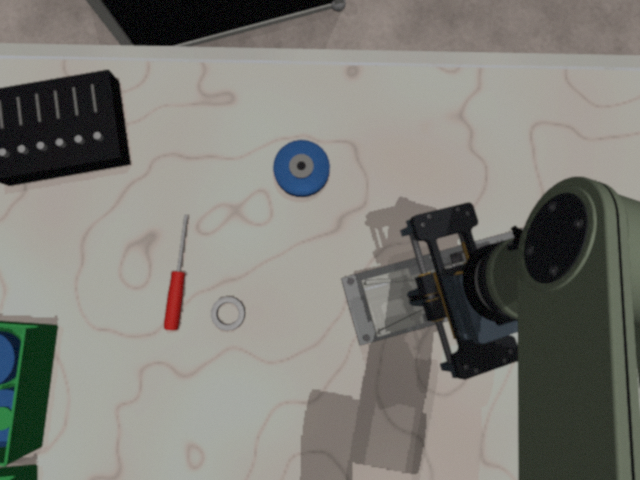

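After release the bushing stands upright, its disc on the predicted outline (side (424,322)). Its front reaches the pad's face, and the bystanders are where they were. I'll let the arm settle and hand in.

Call:
{"op": "move_arm", "data": {
  "motion": [
    [0, 0, -5, 0, 0, 0, 0],
    [0, 0, -5, 0, 0, 0, 0],
    [0, 0, -5, 0, 0, 0, 0],
    [0, 0, -5, 0, 0, 0, 0],
    [0, 0, -5, 0, 0, 0, 0]
  ]
}}

```text
t: 31.35
position: [0.5145, -0.0005, 0.2342]
tool_rot: [0.595, 0.794, 0.073, -0.098]
force: [-0.0, -0.3, -0.1]
grip_width: 0.0004
```

```bash
python3 -c "
from rig import job;print(job.sign_off())"; python3 st.py
```

```text
the job is handed in; nothing more can be done
None
the job is handed in; nothing more can be done
```

The bushing is resting upright against the escapement's stop, and the job was handed in at about 31 s of the 56 s allowed. I gripped it, stood it in the lane mouth with the tool tilted 14°, and pushed it down the lane with closed jaws about 9 mm above the floor.

- **Finding the stop:** the push held at roughly 2–4 N under the brake. It then rose to 6–7 N while the forward motion almost stopped, and I ended the push there. I put the force on the stop at about 3–5 N, well under the 10 N limit.
- **Last pictures, after backing off:** the bushing is upright. Its front is at about lane x = 66–67 mm, the same as the pad face seen through the cover. The collar, wheel and screwdriver show no movement, and the arm was touching nothing.
- **Disagreements:**
  - My lane model was about 2 mm off along the lane and in floor height, which I corrected by feel.
  - The gripper read 41 mm on the 44 mm bushing, though the grip held.
  - One quick sum seemed to put the stop outside its range. I had left out the bushing's radius, and the pictures settled it.

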